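Clear the accessory case and stack the sample carrier on it, lifted level

ROBOT

A 6-joint arm with a two-finger parallel gripper is mounted at the origin on the work surface. World frame = base frame: x ahead of the robot, y to its left, z up, the work surface at z = 0. Lengths are in m, angles in rad, forces in N, time in s.
With the tool pointing down it reaches from about 0.25 to 0.8 m from the base axis. Payload 3.9 kg.
Tool frame: the origin (TCP) lies at the very end of the fingers, on their centre line; the grasp point (between the pads) lies env.grasp_offset behind it (env.grasp_offset is the distance from the TCP to the grasp point, in m); z points along the fingers, y is the line along which they close (so a half turn about z gives the same grasp; the last joint's range is limited). The gripper opens to 85 mm and grips with 20 to 120 N. Pads are 22 mm wide; open, the fingers measure 114 mm over their backs; the gripper's body (76 mm by 85 mm) begins 54 mm behind the grasp point. The pads swing forward as they close: fully open they stand 13 mm farther back than shut.
Start: joints at [1.275, 0.26, -0.138, 1.173, 0, 1.571], TCP at [0.153, 0.502, 0.194] pointing down, gripper open.
Joint ranges: [-2.78, 2.78], [-0.83, 1.72], [-1.28, 1.37], [-1.9, 2.12], [-1.57, 1.48], [-3.14, 3.14]. Speed limits (rad/s): [2.57, 2.57, 3.14, 3.14, 3.14, 3.14].

INTERFACE

Orientations are given as a rotation vector (axis times angle).
In Python, from bench import env, viewer, order gives the robot as it stands. The module is installed in compiled form; this text tells all that it offers.
- The arm moves only by the shell command python3 -m creep 'ROWS' [OPENING] [FORCE]. ROWS is JSON, a list of rows, each an object with "delta_pos": the shift along the tool's x, y, z in mm, a list of three; "turn": the turn about the tool's z in degrees. In form: [{"delta_pos": [tx, ty, tz], "turn": turn}, ...]. A call has 1 to 20 rows; each row is the pose to reach, as a shift and turn from the pose commanded when the call began, along the tool's axes at that moment; what a row does not reach only later rows make up. A row lasts 1/12 s, in which the tool goes at most 41.7 mm and 7.16 degrees, less where a joint would pass 70% of its speed; a pose out of reach is approached as far as the arm can. A call with a gripper value outside its range is refused whole. OPENING is the opening, from 0 (shut) to 1 (fully open), set as the call begins (- or left out, the last holds). The fingers move at their own pace and stop on an object; FORCE is the grip in N (left out, the last holds). Time passes only in rows, so rows that repeat a pose let the fingers close. It gives the time, the measured TCP pose, the force, the opening and the grip force at its end, in the units of the state.
- env.read_state(): the state, without advancing time (a new reading comes with each control period).
- viewer.snapshot(name): name is "scene" or "top" or "wrist"; returns a dict with "color" (420x560x3 uint8, red, green, blue), "fovy" (degrees; the focal length in pixels is half the picture's height over the tangent of half this angle, whatever the lens; pixels are square), "cx", "cy" (the principal point, pixels), "position" and "rotation" of the camera in the world; the wrist camera has in their place "T_tool_cam" (4x4, takes a point from camera to tool coordinates, whose origin is the TCP and whose axes are the flange's). Camera axes: x right, y down, z forward; pixel columns grow to the right and rows downward; lengths in m; the calibration is good to about 2 mm. A picture is of the moment at which its call begins: read the wrist's pose just before it. There is no depth.
- order.hand_in(): hands the job in; it is judged then, once.
The state is a dict: "clock": time; "q": joint angles; "dq": joint speeds; "tau": joint torques, N m; "tool_pos": TCP position; "tool_rot": TCP orientation; "force": force on the tool from outside, world axes, zero at the start; "torque": the same for the moment, N m; "width": finger opening in m; "gripper_force": force on a finger pad.
Only numpy, scipy, OpenCV 4.12 (cv2) and the standard library are available. Lean on these libraries where they do the work, as an engineer would, in place of code of your own. Each camera call takes 0.05 s, during which the arm holds its last target. There are 200 camera calls.

TASK

Open the case and move every part packed in the wrong compartment into the open tray: the left (+y) compartment is for round jars only, the right one for square boxes only, and rightly packed parts stay in. Shut the lid fully, then find where the sample carrier balances: slide its swivel handle along the bar and lift it a little by the handle at trial points until it hangs level. Lift it clear by that handle, hold it level for a second or more, carry it without letting it tip and set it down flat inside the raised rim on top of the shut lid; leave the other things on the bench where they are.

Things in the scene. Friction and masses are not known exactly. Their poses are not given: they have to be found in the camera images.
- case: grey case fixed to the bench, 170 (x) x 320 (y) x 60 mm tall, walls and floor 6 mm; origin under its centre, x away from the robot to the hinge side. A 6 mm wall along x at y = 0, 52 mm high, parts it into a left (+y) compartment (dark round floor marks, for jars) and a right one (square marks, for boxes), each 158 x 151 mm inside; up to 4 parts stand in each, 62 mm apart
- lid (a joint): angle of the case's lid, 0 shut, 1.9 rad fully open, a few tenths at most at the start; stiff hinge, the lid stays where it is left (about 4 N at the tab moves it)
- lid_hinge (a point): middle of the lid's hinge line, 85 mm behind the case centre at its rim (60 mm high); the hinge line is along the case's y, the lid opens upwards from the side near the robot
- lid_tab (a point): grip point on the lid's aluminium tab, in the lid's frame (x from tab to hinge, z up when shut). The tab is 28 mm wide (along y), 12 mm thick and sticks out 45 mm from the lid's front edge; this point is at mid thickness, 6 mm above the hinge line when shut, 200 mm from it and 30 mm outside the lid's edge
- lid_seat (a point): centre of the seat on top of the lid, on its upper surface (68 mm high when shut, the lid is 8 mm thick), in the lid's frame: a flat area 60 (x) x 270 (y) mm inside a raised rim 10 mm high, 5 mm thick; it takes the carrier's two canisters, either way round
- stand: white low stand fixed to the bench holding the carrier: open shallow tray 70 (x) x 270 (y) x 14 mm, floor and walls 5 mm; origin at the centre of its underside, y along its length
- bar: sample carrier, 0.5 to 1.1 kg: aluminium bar 20 mm wide, 12 mm thick along its y, 50 mm up, joining two upright steel canisters (44 mm diameter, 80 mm tall, black caps) centred at y = -105 and +105 mm, on whose undersides it stands; their unknown contents put the balance point up to about 50 mm from the middle. Origin at the middle, level with the canisters' undersides
- rider (a joint): place of the sliding black rider (30 mm long) along the bar, m, 0 in the middle, + towards the bar's +y, from -0.065 to 0.065; it slides with about 6 N of friction while the carrier stands in its stand, and stays put when lifted
- swivel (a joint): angle of handle to bar, rad, stops at -0.5 and 0.5; free pivot along the bar's x, on the rider, 72 mm above the canisters' undersides; a weak spring holds the free handle upright. When the carrier hangs from an upright handle this is its tilt: + means the +y end hangs low and the balance point lies to the +y side of the handle; roughly 0.2 to 0.3 rad per 10 mm off balance
- handle: upright aluminium handle on the rider's pivot, 14 mm (bar's x) x 24 mm (bar's y), from 70 to 125 mm above the canisters' undersides; origin on the pivot. Pinched across its 14 mm from above it can be slid along the bar and lifted
- handle_grip (a point): point on the handle to grip, 33 mm above the pivot, 105 mm above the canisters' undersides, on the handle's centre line
- tray: grey open tray for removed parts, fixed to the bench, 130 (x) x 170 (y) x 35 mm, walls and floor 4 mm; origin at the centre of its underside
- jar_1: white round screw-cap jar, 32 mm diameter, 42 mm tall, 40 g, found upright; body origin at the centre of its underside, z up
- jar_2: white round screw-cap jar, 32 mm diameter, 42 mm tall, 40 g, found upright; body origin at the centre of its underside, z up
- jar_3: white round screw-cap jar, 32 mm diameter, 42 mm tall, 40 g, found upright; body origin at the centre of its underside, z up
- jar_4: white round screw-cap jar, 32 mm diameter, 42 mm tall, 40 g, found upright; body origin at the centre of its underside, z up
- box_1: white square-section box with a thin grey band, 30 x 30 x 42 mm tall, 40 g, found upright; body origin at the centre of its underside, z up
- box_2: white square-section box with a thin grey band, 30 x 30 x 42 mm tall, 40 g, found upright; body origin at the centre of its underside, z up
- box_3: white square-section box with a thin grey band, 30 x 30 x 42 mm tall, 40 g, found upright; body origin at the centre of its underside, z up
- box_4: white square-section box with a thin grey band, 30 x 30 x 42 mm tall, 40 g, found upright; body origin at the centre of its underside, z up
- reagent_bottle: bystander: glass bottle with orange cap, 64 mm diameter, 150 mm tall; origin under its centre
- tip_box: bystander: blue box with clear lid, 85 x 120 x 64 mm; origin under its centre
- beaker: bystander: glass beaker, 66 mm wide, 75 mm tall; origin under its centre
Mind the look-alikes: they are no part of the job. Of the things like the tray, leave any that is brown or pink; of the rest the smaller one is meant.

How it is judged:
On the way, in this order (a step that is already met when the one before it is completed fails the run):
1. the lid is open (value of joint lid above 1.2 rad), for 0.2 s.
2. every wrongly packed part lies in the tray (x of box_3 in the frame of tray between -0.064 and 0.064 m and y of box_3 in the frame of tray between -0.084 and 0.084 m and z of box_3 in the frame of tray between -0.002 and 0.033 m and x of box_4 in the frame of tray between -0.064 and 0.064 m and y of box_4 in the frame of tray between -0.084 and 0.084 m and z of box_4 in the frame of tray between -0.002 and 0.033 m and x of jar_3 in the frame of tray between -0.064 and 0.064 m and y of jar_3 in the frame of tray between -0.084 and 0.084 m and z of jar_3 in the frame of tray between -0.002 and 0.033 m and x of jar_4 in the frame of tray between -0.064 and 0.064 m and y of jar_4 in the frame of tray between -0.084 and 0.084 m and z of jar_4 in the frame of tray between -0.002 and 0.033 m), for 0.2 s.
3. the lid is shut (value of joint lid below 0.06 rad), for 0.2 s.
4. the carrier hangs level from its handle (within 0.1 rad), clear of everything else, for a second (contact force between the fingers and handle above 1 N and angle between bar's own z axis and vertical below 0.1 rad and height (world z) of bar above 0.03 m and contact force between bar and stand below 0.05 N and contact force between bar and case below 0.05 N), for 0.9 s.
At the end, for the whole second after the job is handed in: The lid is shut (under 0.06 rad) with the carrier standing flat and at rest inside its rim (centre within 14 mm of the seat's, tilt under 0.06 rad), every wrongly packed part is in the tray, and the rightly packed jars and boxes are still in their compartments (all of step 2 and value of joint lid below 0.06 rad and x of bar in the frame of lid_seat between -0.014 and 0.014 m and y of bar in the frame of lid_seat between -0.014 and 0.014 m and z of bar in the frame of lid_seat between -0.003 and 0.005 m and angle between bar's own z axis and vertical below 0.06 rad and linear speed of bar below 0.02 m/s and x of jar_1 in the frame of case between -0.082 and 0.082 m and y of jar_1 in the frame of case between 0.002 and 0.158 m and z of jar_1 in the frame of case between 0 and 0.035 m and x of jar_2 in the frame of case between -0.082 and 0.082 m and y of jar_2 in the frame of case between 0.002 and 0.158 m and z of jar_2 in the frame of case between 0 and 0.035 m and x of box_1 in the frame of case between -0.082 and 0.082 m and y of box_1 in the frame of case between -0.158 and -0.002 m and z of box_1 in the frame of case between 0 and 0.035 m and x of box_2 in the frame of case between -0.082 and 0.082 m and y of box_2 in the frame of case between -0.158 and -0.002 m and z of box_2 in the frame of case between 0 and 0.035 m); the robot touches nothing.
It fails at once if the carrier is carried away from its stand (more than 80 mm) while tipped by more than 0.3 rad (horizontal distance between bar and stand above 0.08 m and angle between bar's own z axis and vertical above 0.3 rad).
It fails at once if a bystander is pushed more than 40 mm or toppled (distance of any of reagent_bottle, tip_box, beaker from where it was at the start of the episode above 0.04 m or angle between any of reagent_bottle, tip_box, beaker's own z axis and vertical above 0.5 rad).
Of box_3, box_4, jar_3, jar_4 only 2 to 4 are there at a start; the rules pass over those that are not, and their reading is None.
At some moment in a run one of box_3, box_4, jar_3, jar_4 may be knocked a few centimetres aside while the robot is not near it.
It also fails if it takes over 210 s, if anything falls off the work surface, if the arm or the gripper's body presses on something with over 40 N, if the wrist force passes 120 N, or if a joint passes its speed limit or range.

## Working session

There is one attempt and no reset: what is moved stays moved. The work goes in short steps, Python scripts to look and compute and a shell command to move; the robot and the scene stay as the last step left them, time stands still between calls to the robot, and variables do not carry over. Pictures are saved under pics/ and viewed, at most 14 in all, crops included, and the job is handed in when it is done.

```bash
mkdir -p pics; cat > h.py <<'E'
import numpy as np, cv2
from scipy.spatial.transform import Rotation as R
from bench import env, viewer, order
def snap(name, fn=None):
    s=env.read_state(); d=viewer.snapshot(name)
    if name=='wrist':
        T=np.eye(4);T[:3,:3]=R.from_rotvec(s['tool_rot']).as_matrix();T[:3,3]=s['tool_pos']
        C=T@np.array(d['T_tool_cam']); d['P'],d['M']=C[:3,3],C[:3,:3]
    else:
        d['P']=np.array(d['position']); r=np.array(d['rotation']); d['M']=r if r.shape==(3,3) else R.from_rotvec(r).as_matrix()
    d['f']=210/np.tan(np.radians(d['fovy'])/2)
    if fn: cv2.imwrite('pics/'+fn+'.png',d['color'][:,:,::-1])
    return d
def ray(d,u,v):
    return d['M']@np.array([(u-d['cx'])/d['f'],(v-d['cy'])/d['f'],1])
def onz(d,u,v,z):
    r=ray(d,u,v); return d['P']+r*(z-d['P'][2])/r[2]
def proj(d,p):
    c=d['M'].T@(np.array(p)-d['P']); return d['f']*c[:2]/c[2]+[d['cx'],d['cy']]
def tool(p):  # world target of TCP -> mm shift in tool axes from present pose
    s=env.read_state(); return R.from_rotvec(s['tool_rot']).as_matrix().T@(np.array(p)-s['tool_pos'])*1000
def st():
    s=env.read_state(); print(round(s['clock'],2),np.round(s['tool_pos'],4),np.round(R.from_rotvec(s['tool_rot']).as_matrix().ravel(),3),np.round(s['force'],1),round(s['width'],4),round(s['gripper_force'],1))
E
python3 - <<'E'
from h import *
st(); print(env.grasp_offset, env.read_state()['q'])
for n in ['top','scene']:
    d=snap(n,n+'0'); print(n,d['fovy'],d['cx'],d['cy'],d['P'],d['M'].round(4).tolist())
E
```

```text
0.0 [0.1528 0.5014 0.1928] [-0.957  0.292 -0.001  0.292  0.957 -0.002 -0.    -0.002 -1.   ] [-0.6 -0.3  0.5] 0.0856 0.0
0.0187 [ 1.27499047e+00  2.60663589e-01 -1.39416407e-01  1.17270402e+00
 -3.02391931e-05  1.57081412e+00]
top 51.8588743633488 284.6066900070485 212.38921002947274 [ 0.20401336 -0.11115899  1.3894295 ] [[0.0047, -0.9765, 0.2155], [-1.0, -0.0052, -0.0018], [0.0029, -0.2154, -0.9765]]
scene 49.164433750948014 279.1259951390486 212.5602978263979 [ 0.84592326 -0.69254496  1.1447166 ] [[0.8249, 0.4819, -0.2956], [0.5653, -0.6994, 0.4374], [0.0041, -0.5279, -0.8493]]
```

```bash
python3 - <<'E'
import cv2,numpy as np
a=cv2.imread('pics/top0.png');b=cv2.imread('pics/scene0.png');print(a.shape)
E
```

```text
(420, 560, 3)
```

View pics/top0.png

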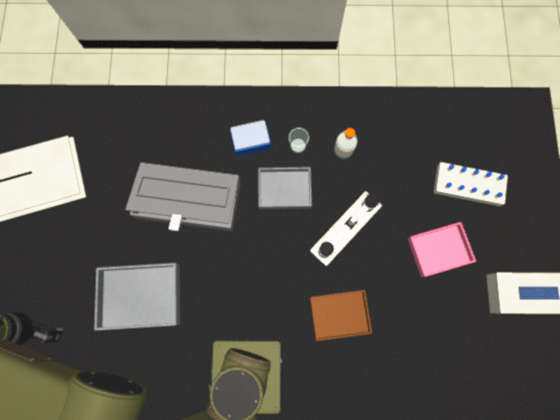

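View pics/scene0.png

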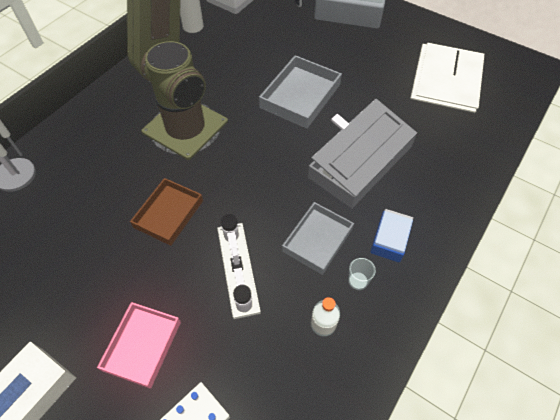

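The top view shows the case at about (184,195) with its tab at (175,222). The small grey tray is at (285,187), the stand with the carrier at (346,228), and the large grey look-alike at (138,296). I'll enlarge both views to measure them.

```bash
python3 - <<'E'
import cv2,numpy as np
a=cv2.imread('pics/top0.png');b=cv2.imread('pics/scene0.png')
cv2.imwrite('pics/top_c.png',cv2.resize(a[120:290,115:395],None,fx=2.85,fy=2.85,interpolation=cv2.INTER_CUBIC)[:600,:800])
cv2.imwrite('pics/sc_c.png',cv2.resize(b[90:330,200:430],None,fx=2.5,fy=2.5,interpolation=cv2.INTER_CUBIC))
E
```

```text
(no output)
```

View pics/top_c.png

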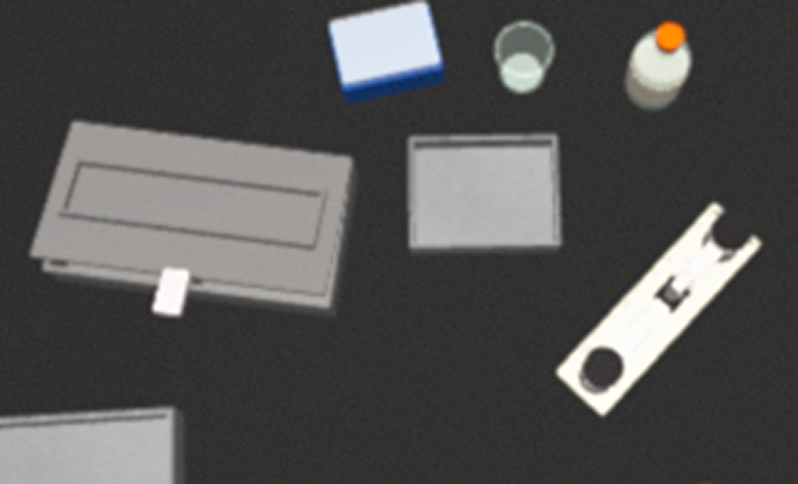

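View pics/sc_c.png

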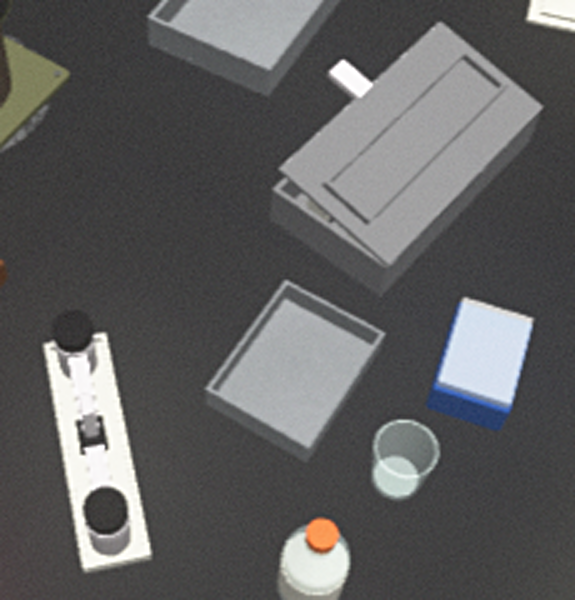

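```bash
cat >> h.py <<'E'
def tri(d1,p1,d2,p2):
    A=[];b=[]
    for d,p in ((d1,p1),(d2,p2)):
        r=ray(d,*p);r/=np.linalg.norm(r);Q=np.eye(3)-np.outer(r,r);A.append(Q);b.append(Q@d['P'])
    x=np.linalg.solve(sum(A),sum(b)); return x, max(np.linalg.norm(Q@x-c) for Q,c in zip(A,b))
E
python3 - <<'E'
from h import *
t=snap('top');s=snap('scene')
T=lambda u,v:(115+u/2.85,120+v/2.85)
S=lambda u,v:(200+u/2.5,90+v/2.5)
for n,a,b in [('hingeL',(72,121),(542,106)),('hingeR',(352,157),(385,265)),('frontL',(32,257),(440,23)),('tabtipL',(154,312),(345,60)),('tabtipR',(181,316),(330,72)),('capA',(602,369),(73,331)),('capB',(733,228),(106,510)),('handle',(672,293),(92,430))]:
    x,e=tri(t,T(*a),s,S(*b));print(n,x.round(4),round(e,4))
for n,cs,z in [('tray',[(408,136),(556,134),(560,247),(411,250)],.035),('stand',[(717,203),(762,243),(604,415),(557,372)],.014),('caps',[(602,369),(733,228)],.08)]:
    P=np.array([onz(t,*T(*c),z)[:2] for c in cs]);print(n,P.round(4).tolist(),P.mean(0).round(4),np.linalg.norm(np.diff(P,axis=0),axis=1).round(3))
for n,cs,z in [('tray',[(287,282),(384,335),(308,460),(208,390)],.035),('stand',[(45,343),(107,335),(150,553),(86,569)],.014),('caps',[(73,331),(106,510)],.08)]:
    P=np.array([onz(s,*S(*c),z)[:2] for c in cs]);print(n,P.round(4).tolist(),P.mean(0).round(4),np.linalg.norm(np.diff(P,axis=0),axis=1).round(3))
E
```

```text
hingeL [0.6576 0.3511 0.0641] 0.0013
hingeR [0.6155 0.0325 0.0645] 0.003
frontL [0.4943 0.3727 0.0955] 0.0005
tabtipL [0.4328 0.2343 0.1107] 0.0014
tabtipR [0.4285 0.2053 0.1123] 0.0015
capA [ 0.3787 -0.2422  0.0712] 0.0004
capB [ 0.5341 -0.3885  0.0773] 0.0009
handle [ 0.4643 -0.3216  0.0614] 0.0006
tray [[0.6527, -0.0261], [0.6561, -0.1968], [0.5222, -0.2002], [0.5178, -0.0319]] [ 0.5872 -0.1137] [0.171 0.134 0.168]
stand [[0.5804, -0.3838], [0.5331, -0.4338], [0.3351, -0.249], [0.383, -0.197]] [ 0.4579 -0.3159] [0.069 0.271 0.071]
caps [[0.3779, -0.241], [0.534, -0.3872]] [ 0.456  -0.3141] [0.214]
tray [[0.5257, -0.0352], [0.6531, -0.0336], [0.6626, -0.2121], [0.5295, -0.2031]] [ 0.5927 -0.121 ] [0.127 0.179 0.133]
stand [[0.337, -0.2491], [0.3887, -0.2007], [0.5801, -0.383], [0.5364, -0.4335]] [ 0.4606 -0.3166] [0.071 0.264 0.067]
caps [[0.3823, -0.2462], [0.5343, -0.3899]] [ 0.4583 -0.318 ] [0.209]
```

```bash
cat >> h.py <<'E'
H=np.array([.6366,.1918,.06]); XC=np.array([.991,-.131,0])/np.hypot(.991,.131); YC=np.array([-XC[1],XC[0],0])
def case(x,y,z): return np.array([H[0],H[1],0])+XC*(x-.085)+YC*y+[0,0,z]
def yawto(v): # turn (deg) about tool z to bring tool y to direction v (mod 180)
    y=R.from_rotvec(env.read_state()['tool_rot']).as_matrix()[:,1]
    a=-np.degrees(np.arctan2(v[1],v[0])-np.arctan2(y[1],y[0])); return (a+90)%180-90
E
python3 - <<'E'
from h import *
a=.17
g=case(.085-.2*np.cos(a)+.006*np.sin(a),0,.06+.2*np.sin(a)+.006*np.cos(a))
print(g, tool(g+[0,0,.06]),tool(g-[0,0,.0187]),yawto(YC))
E
```

```text
[0.44218936 0.21749909 0.09974998] [-359.57199959 -187.54253723   33.54705699] [-359.5721565  -187.44727909  112.24699934] -9.418493225699365
```

```bash
python3 -m creep '[{"delta_pos":[-120,-60,0],"turn":-5},{"delta_pos":[-240,-125,0],"turn":-9.4},{"delta_pos":[-360,-187,30],"turn":-9.4},{"delta_pos":[-360,-187,30],"turn":-9.4},{"delta_pos":[-360,-187,30],"turn":-9.4},{"delta_pos":[-360,-187,30],"turn":-9.4},{"delta_pos":[-360,-187,30],"turn":-9.4},{"delta_pos":[-360,-187,30],"turn":-9.4},{"delta_pos":[-360,-187,30],"turn":-9.4},{"delta_pos":[-360,-187,30],"turn":-9.4},{"delta_pos":[-360,-187,30],"turn":-9.4},{"delta_pos":[-360,-187,30],"turn":-9.4},{"delta_pos":[-360,-187,30],"turn":-9.4},{"delta_pos":[-360,-187,30],"turn":-9.4}]' 0.7 30
python3 - <<'E'
from h import *
st(); snap('wrist','w1')
E
```

```text
clock: 1.37
tool_pos: [0.442, 0.2191, 0.1636]
tool_rot: [-0.204, -3.134, -0.0]
force: [0.5, 0.7, 0.6]
width: 0.0601
gripper_force: 0.0
1.37 [0.442  0.2191 0.1636] [-0.992  0.13  -0.001  0.13   0.992  0.     0.001  0.    -1.   ] [0.5 0.7 0.6] 0.0601 0.0
```

View pics/w1.png

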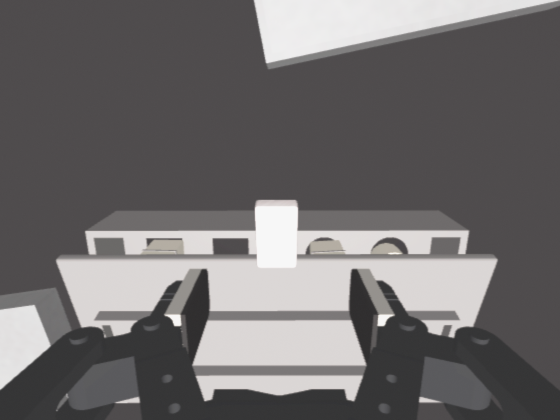

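The wrist view shows the tab at (277,235), centred between the fingers, with the lid's front edge at row 257–267. Next I'll check its position by ray and then grip it.

```bash
python3 - <<'E'
from h import *
d=snap('wrist')
for v,z in((203,.11),(265,.105)): print(onz(d,277,v,z))
print(onz(d,257,232,.107),onz(d,297,232,.107))
print(tool([.4422,.2178,.081]))
E
python3 -m creep '[{"delta_pos":[0,1,40]},{"delta_pos":[0,1,80]},{"delta_pos":[0,1,82]},{"delta_pos":[0,1,82]},{"delta_pos":[0,1,82]}]'
python3 -m creep '[{"delta_pos":[0,0,0]},{"delta_pos":[0,0,0]},{"delta_pos":[0,0,0]},{"delta_pos":[0,0,0]},{"delta_pos":[0,0,0]},{"delta_pos":[0,0,0]},{"delta_pos":[0,0,0]},{"delta_pos":[0,0,0]}]' 0.1 30
```

```text
[0.43102564 0.21965329 0.11      ]
[0.47820566 0.21342004 0.105     ]
[0.45069525 0.20304365 0.107     ] [0.45428554 0.23058615 0.107     ]
[-0.41249474 -1.52776009 82.72918091]schema error: expected keys delta_pos, turn
schema error: expected keys delta_pos, turn
```

```bash
python3 -m creep '[{"delta_pos":[0,-1,40],"turn":0},{"delta_pos":[0,-1,80],"turn":0},{"delta_pos":[0,-1,82],"turn":0},{"delta_pos":[0,-1,82],"turn":0},{"delta_pos":[0,-1,82],"turn":0}]'
python3 -m creep '[{"delta_pos":[0,0,0],"turn":0},{"delta_pos":[0,0,0],"turn":0},{"delta_pos":[0,0,0],"turn":0},{"delta_pos":[0,0,0],"turn":0},{"delta_pos":[0,0,0],"turn":0},{"delta_pos":[0,0,0],"turn":0},{"delta_pos":[0,0,0],"turn":0},{"delta_pos":[0,0,0],"turn":0}]' 0.1 30
python3 - <<'E'
from h import *
s=env.read_state(); p=s['tool_pos']+np.array([0,0,-0]); 
for dz in (0,):
  g=s['tool_pos']+np.array([0,0,.0187]); print('grip rel hinge', (g-H)@XC,(g-H)@YC,(g-H)[2])
# arc in tool axes
a0=.17; P=lambda a:np.array([-.2*np.cos(a)+.006*np.sin(a),.2*np.sin(a)+.006*np.cos(a)])
for a in np.arange(.25,1.8,.1):
    q=P(a)-P(a0); w=XC*q[0]+[0,0,q[1]]
    print(round(a,2),(R.from_rotvec(s['tool_rot']).as_matrix().T@w*1000).round(0))
E
```

```text
clock: 1.88
tool_pos: [0.4431, 0.2183, 0.0829]
tool_rot: [0.205, 3.134, 0.001]
force: [0.4, -0.6, 1.0]
width: 0.0597
gripper_force: 0.0
clock: 2.55
tool_pos: [0.4428, 0.2173, 0.0816]
tool_rot: [-0.207, -3.135, 0.0]
force: [-1.0, -0.6, -0.1]
width: 0.0085
gripper_force: 0.0
grip rel hinge -0.19551918696649118 -0.00010204416221781518 0.040310259662125425
0.25 [ -4.   0. -16.]
0.35 [-10.   0. -34.]
0.45 [-19.   0. -53.]
0.55 [-29.   0. -70.]
0.65 [-41.   0. -86.]
0.75 [ -54.    0. -101.]
0.85 [ -69.    0. -114.]
0.95 [ -85.    0. -126.]
1.05 [-102.    0. -137.]
1.15 [-120.    0. -145.]
1.25 [-139.    0. -152.]
1.35 [-158.    0. -157.]
1.45 [-178.    0. -160.]
1.55 [-198.    0. -160.]
1.65 [-218.    0. -159.]
1.75 [-238.    0. -156.]
```

```bash
python3 - <<'E'
from h import *
a=snap('wrist');b=snap('scene')
i=np.hstack([cv2.resize(a['color'],None,fx=.7,fy=.7),cv2.resize(b['color'][60:240,240:460],(392,294))])
cv2.imwrite('pics/c1.png',i[:,:,::-1])
E
```

```text
(no output)
```

View pics/c1.png

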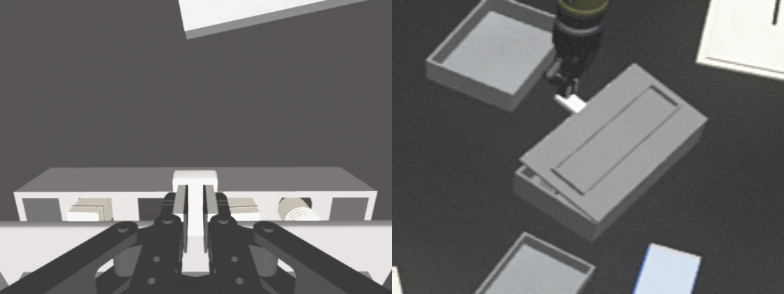

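```bash
python3 - <<'E'
from h import *
d=snap('wrist','w2'); s=env.read_state()
print(d['f'],d['P'],proj(d,s['tool_pos']), d['M'].round(3).tolist())
g=cv2.cvtColor(d['color'],cv2.COLOR_RGB2GRAY)
for r in (246,252,258,264,275): print(r,g[r,235:325].tolist())
E
```

```text
360.9525933587992 [0.36958806 0.22706177 0.26111776] [278.64403593 248.8011639 ] [[0.131, 0.948, 0.288], [0.991, -0.125, -0.038], [0.001, 0.291, -0.957]]
246 [120, 120, 120, 120, 121, 121, 121, 122, 121, 121, 120, 121, 126, 160, 194, 206, 212, 216, 217, 218, 218, 217, 216, 215, 214, 215, 215, 215, 215, 214, 215, 217, 218, 219, 219, 219, 219, 218, 217, 217, 216, 216, 217, 217, 218, 219, 219, 220, 220, 220, 221, 221, 222, 222, 221, 221, 220, 220, 220, 220, 221, 222, 221, 220, 219, 219, 220, 220, 220, 219, 217, 215, 210, 184, 143, 123, 120, 121, 120, 120, 121, 120, 121, 121, 121, 121, 121, 120, 121, 120]
252 [120, 121, 121, 121, 120, 120, 121, 120, 121, 120, 121, 130, 181, 215, 220, 223, 226, 226, 227, 227, 227, 227, 227, 228, 229, 230, 231, 230, 230, 229, 229, 228, 227, 227, 227, 228, 228, 228, 228, 228, 229, 229, 229, 230, 230, 230, 230, 229, 229, 228, 228, 228, 228, 229, 230, 229, 228, 227, 227, 227, 228, 228, 227, 226, 225, 226, 227, 228, 228, 229, 230, 229, 225, 220, 200, 155, 124, 121, 120, 120, 121, 121, 120, 120, 120, 120, 121, 121, 120, 121]
258 [121, 121, 121, 120, 121, 120, 1
[... 603 characters left out ...]
47, 247, 247, 247, 247, 247, 247, 247, 247, 247, 247, 247, 247, 247, 247, 247, 247, 247, 245, 134, 88, 95, 144, 172, 176, 176, 176, 176, 177, 177, 177, 177, 177, 204, 247, 247, 247, 247, 247, 220, 135, 121, 120, 120, 120, 120, 120, 120, 120, 121, 121, 120, 121, 120]
275 [234, 234, 234, 231, 216, 159, 101, 85, 84, 84, 84, 85, 88, 101, 112, 120, 152, 166, 163, 163, 162, 163, 163, 163, 163, 163, 163, 163, 157, 119, 67, 55, 55, 111, 241, 247, 247, 247, 247, 247, 247, 247, 247, 247, 247, 247, 247, 247, 247, 247, 247, 247, 247, 247, 229, 98, 55, 55, 68, 129, 159, 162, 163, 163, 163, 162, 163, 163, 163, 163, 163, 159, 136, 110, 95, 85, 84, 84, 85, 85, 85, 86, 106, 171, 221, 232, 234, 234, 234, 234]
```

```bash
python3 -m creep '[{"delta_pos":[0,0,0],"turn":0},{"delta_pos":[0,0,0],"turn":0},{"delta_pos":[0,0,0],"turn":0},{"delta_pos":[0,0,0],"turn":0},{"delta_pos":[0,0,0],"turn":0},{"delta_pos":[0,0,0],"turn":0},{"delta_pos":[0,0,0],"turn":0}]' 0.7 30
python3 - <<'E'
from h import *
a=snap('wrist');b=snap('top'); cv2.imwrite('pics/w3full.png',a['color'][:,:,::-1])
i=np.hstack([cv2.resize(a['color'][150:],(560,270)),cv2.resize(b['color'][150:240,120:200],(240,270),interpolation=cv2.INTER_CUBIC)])
cv2.imwrite('pics/c2.png',i[:,:,::-1])
E
```

```text
clock: 3.28
tool_pos: [0.4427, 0.2174, 0.0816]
tool_rot: [-0.207, -3.135, 0.0]
force: [0.6, 0.1, 0.9]
width: 0.0595
gripper_force: 0.0
```

View pics/c2.png

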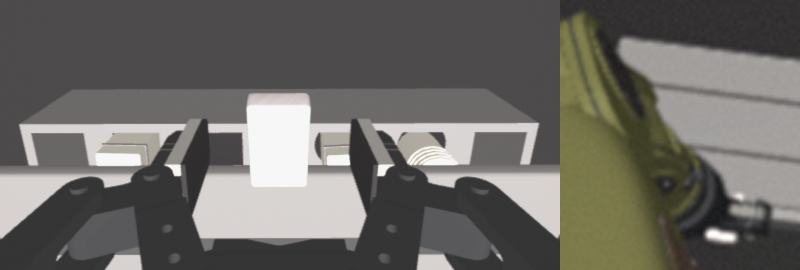

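```bash
python3 - <<'E'
from h import *
ims=[]
for n,(u0,v0) in (('scene',(300,70)),('top',(140,180))):
    d=snap(n); s=env.read_state()
    im=cv2.resize(d['color'][v0:v0+80,u0:u0+80],(400,400),interpolation=cv2.INTER_CUBIC)
    for z,c in ((.0816,(255,0,0)),(.12,(0,255,0))):
        for o in (-.03,.03):
            p=s['tool_pos'].copy();p[2]=z;p=p+YC*o;q=proj(d,p);print(n,z,o,q)
            cv2.circle(im,tuple(int(x) for x in (q-[u0,v0])*5),4,c,-1)
    ims.append(im)
cv2.imwrite('pics/c3.png',np.hstack(ims)[:,:,::-1]); print(s['q'])
w=snap('wrist'); print(w['T_tool_cam'])
E
```

```text
scene 0.0816 -0.03 [330.44454199 130.90015865]
scene 0.0816 0.03 [342.45404424 120.12970835]
scene 0.12 -0.03 [331.71325633 122.19934612]
scene 0.12 0.03 [343.98116886 111.32521366]
top 0.0816 -0.03 [186.48530581 228.96040929]
top 0.0816 0.03 [167.27959006 226.34403288]
top 0.12 -0.03 [183.66974321 226.67154475]
top 0.12 0.03 [163.90974437 223.98199809]
[ 4.56421838e-01  2.84138147e-01 -4.15304814e-01  8.71364815e-01
 -1.23811808e-05  5.88149572e-01]
[[ 3.98101462e-04 -9.56700051e-01 -2.91075340e-01  7.37681549e-02]
 [ 9.99999718e-01  1.95364790e-04  7.25571068e-04  5.13385341e-05]
 [-6.37288005e-04 -2.91075546e-01  9.56699859e-01 -1.79589182e-01]
 [ 0.00000000e+00  0.00000000e+00  0.00000000e+00  1.00000000e+00]]
```

View pics/c3.png

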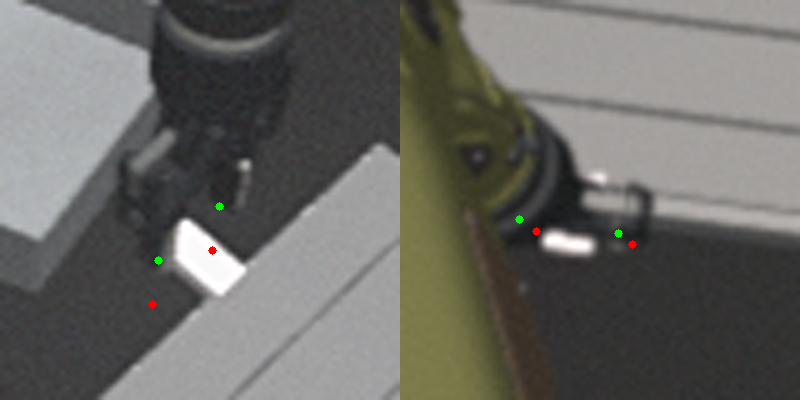

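The views show the fingertips at z≈0.12 (scene crop (240,205), and the wrist pad gap gives depth 150 mm). That puts them above the tab top at about 0.115, although the reported TCP is 0.082. The visible tips are about 40 mm short of the reported TCP, so I'll lower further and close.

```bash
python3 -m creep '[{"delta_pos":[0,0,12],"turn":0},{"delta_pos":[0,0,24],"turn":0},{"delta_pos":[0,0,35],"turn":0},{"delta_pos":[0,0,35],"turn":0},{"delta_pos":[0,0,35],"turn":0}]'
python3 -m creep '[{"delta_pos":[0,0,0],"turn":0},{"delta_pos":[0,0,0],"turn":0},{"delta_pos":[0,0,0],"turn":0},{"delta_pos":[0,0,0],"turn":0},{"delta_pos":[0,0,0],"turn":0},{"delta_pos":[0,0,0],"turn":0},{"delta_pos":[0,0,0],"turn":0},{"delta_pos":[0,0,0],"turn":0}]' 0.1 30
```

```text
clock: 3.95
tool_pos: [0.4422, 0.2171, 0.0462]
tool_rot: [-0.207, -3.133, 0.001]
force: [-0.0, 0.2, -0.2]
width: 0.0599
gripper_force: 0.0
clock: 4.62
tool_pos: [0.4431, 0.217, 0.0467]
tool_rot: [0.207, 3.134, -0.001]
force: [0.0, -3.0, 2.0]
width: 0.0274
gripper_force: 35.2
```

```bash
python3 -m creep '[{"delta_pos":[-2,0,-8],"turn":0},{"delta_pos":[-4,0,-16],"turn":0},{"delta_pos":[-7,0,-25],"turn":0},{"delta_pos":[-10,0,-34],"turn":0},{"delta_pos":[-14,0,-44],"turn":0},{"delta_pos":[-19,0,-53],"turn":0},{"delta_pos":[-29,0,-70],"turn":0},{"delta_pos":[-41,0,-86],"turn":0},{"delta_pos":[-41,0,-86],"turn":0}]'
```

```text
clock: 5.37
tool_pos: [0.4855, 0.2115, 0.1344]
tool_rot: [0.208, 3.133, -0.001]
force: [1.4, -4.6, -2.6]
width: 0.0279
gripper_force: 34.6
```

```bash
python3 -m creep '[{"delta_pos":[-13,0,-15],"turn":0},{"delta_pos":[-28,0,-28],"turn":0},{"delta_pos":[-44,0,-40],"turn":0},{"delta_pos":[-61,0,-51],"turn":0},{"delta_pos":[-79,0,-59],"turn":0},{"delta_pos":[-98,0,-66],"turn":0},{"delta_pos":[-117,0,-71],"turn":0},{"delta_pos":[-137,0,-74],"turn":0},{"delta_pos":[-157,0,-74],"turn":0},{"delta_pos":[-177,0,-73],"turn":0},{"delta_pos":[-197,0,-70],"turn":0},{"delta_pos":[-197,0,-70],"turn":0},{"delta_pos":[-197,0,-70],"turn":0}]'
python3 -m creep '[{"delta_pos":[0,0,0],"turn":0},{"delta_pos":[0,0,0],"turn":0},{"delta_pos":[0,0,0],"turn":0},{"delta_pos":[0,0,0],"turn":0},{"delta_pos":[0,0,-40],"turn":0},{"delta_pos":[0,0,-60],"turn":0},{"delta_pos":[0,0,-60],"turn":0}]' 0.7
python3 - <<'E'
from h import *
st(); print(env.read_state()['q'])
d=snap('top','top1'); print([onz(d,u,v,.0).round(3) for u,v in[(0,0)]])
E
```

```text
clock: 6.45
tool_pos: [0.6792, 0.1864, 0.2015]
tool_rot: [-0.207, -3.134, -0.001]
force: [2.1, 0.7, -4.8]
width: 0.0273
gripper_force: 31.9
clock: 7.03
tool_pos: [0.6798, 0.1868, 0.2683]
tool_rot: [0.206, 3.127, 0.004]
force: [0.9, -1.1, -0.0]
width: 0.0596
gripper_force: 0.0
7.03 [0.6798 0.1868 0.2683] [-0.991  0.131  0.008  0.131  0.991  0.002 -0.007  0.003 -1.   ] [ 0.9 -1.1 -0. ] 0.0596 0.0
[2.68055920e-01 5.88282481e-01 5.79647866e-01 1.55419577e+00
 2.39743977e-04 3.99499117e-01]
[array([1.307, 0.939, 0.   ])]
```

```bash
python3 -m creep '[{"delta_pos":[40,0,-20],"turn":0},{"delta_pos":[80,0,-20],"turn":0},{"delta_pos":[120,0,-20],"turn":0},{"delta_pos":[150,0,-20],"turn":0},{"delta_pos":[150,0,-20],"turn":0},{"delta_pos":[150,0,-20],"turn":0},{"delta_pos":[150,0,-20],"turn":0},{"delta_pos":[150,0,-20],"turn":0}]' 1
python3 - <<'E'
from h import *
st(); d=snap('wrist','w4'); 
for y in (-.16,0,.16):
    print([proj(d,case(x,y,.06)).round(0).tolist() for x in (-.085,.085)])
E
```

```text
clock: 7.75
tool_pos: [0.5311, 0.2059, 0.2823]
tool_rot: [0.207, 3.134, 0.0]
force: [-0.2, -0.4, -1.6]
width: 0.0853
gripper_force: 0.0
7.75 [0.5311 0.2059 0.2823] [-0.991  0.132  0.001  0.132  0.991  0.    -0.001  0.    -1.   ] [-0.2 -0.4 -1.6] 0.0853 0.0
[[129.0, 115.0], [146.0, 260.0]]
[[278.0, 115.0], [279.0, 260.0]]
[[427.0, 115.0], [411.0, 260.0]]
```

View pics/w4.png

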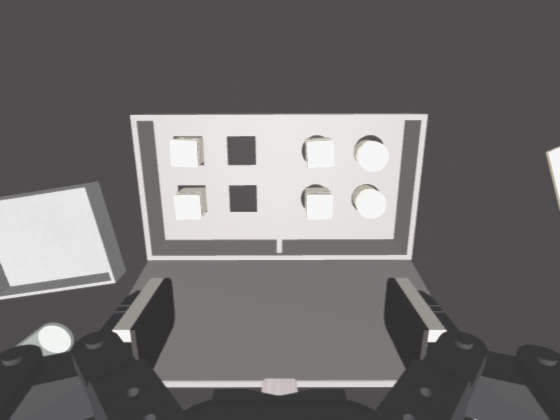

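The wrist view shows boxes at (186,152), (189,204) in the box side and jars at (373,155), (371,203) in the jar side. Boxes at (320,153) and (319,204) stand on round marks, so those two are wrongly packed. The case corners match prediction within 2–3 px, and the pad geometry puts the tips 38 mm short of the reported TCP.

```bash
cat >> h.py <<'E'
TIP=.038  # visible finger tip lies this far behind the reported TCP
def inv(p): p=np.array(p)-H; return np.array([p@XC+.085,p@YC])
E
python3 - <<'E'
from h import *
d=snap('wrist'); g=cv2.cvtColor(d['color'],cv2.COLOR_RGB2GRAY)
m=(g>243).astype(np.uint8); n,l,s,c=cv2.connectedComponentsWithStats(m)
for i in range(1,n):
    if 150<s[i][4]<3000 and 130<c[i][1]<225:
        u,v=s[i][0]+s[i][2]/2-.5,s[i][1]+s[i][3]/2-.5; p=onz(d,u,v,.048); print(s[i],round(u,1),round(v,1),p.round(4),inv(p).round(4))
L=[(134,115),(425,115),(415,258),(149,258)]
print([inv(onz(d,*p,.06)).round(4).tolist() for p in L])
E
```

```text
[170 140  27  27 670] 183.0 153.0 [0.496  0.1007 0.048 ] [-0.0425 -0.1088]
[307 141  28  27 678] 320.5 154.0 [0.5177 0.2558 0.048 ] [-0.0412  0.0479]
[357 142  32  30 718] 372.5 156.5 [0.5284 0.3144 0.048 ] [-0.0383  0.1074]
[550 148  10  47 264] 554.5 171.0 [0.5729 0.5222 0.048 ] [-0.0215  0.3192]
[357 190  29  28 630] 371.0 203.5 [0.5838 0.3095 0.048 ] [0.0173 0.1098]
[174 195  27  24 585] 187.0 206.5 [0.5587 0.0922 0.048 ] [ 0.0208 -0.109 ]
[307 195  26  24 608] 319.5 206.5 [0.5795 0.2485 0.048 ] [0.0209 0.0487]
[[-0.0846, -0.155], [-0.0844, 0.1573], [0.0823, 0.1648], [0.082, -0.1565]]
```

```bash
python3 - <<'E'
from h import *
d=snap('wrist')
for u,v in((242,150),(243,199)): print(inv(onz(d,u,v,.006)).round(4))
print(onz(d,320.5,154,.048),onz(d,319.5,206.5,.048))
for n,p,z in(('A up',(.5177,.2558),.11),('A',(.5177,.2558),-.020),('B up',(.5795,.2485),.11),('B',(.5795,.2485),-.020)): print(n,tool([*p,z]).round(1))
E
```

```text
[-0.041  -0.0458]
[ 0.0223 -0.0465]
[0.51754931 0.25567923 0.048     ] [0.57924972 0.24837905 0.048     ]
A up [ 19.8  47.9 172. ]
A [ 19.8  47.9 302. ]
B up [-42.4  48.8 172. ]
B [-42.4  48.9 302. ]
```

```bash
python3 -m creep '[{"delta_pos":[15,30,30],"turn":0},{"delta_pos":[20,48,70],"turn":0},{"delta_pos":[20,48,110],"turn":0},{"delta_pos":[20,48,150],"turn":0},{"delta_pos":[20,48,190],"turn":0},{"delta_pos":[20,48,215],"turn":0},{"delta_pos":[20,48,215],"turn":0},{"delta_pos":[20,48,215],"turn":0}]' 0.55 25
python3 - <<'E'
from h import *
st(); print(tool([.5177,.2558,-.020])); d=snap('wrist','w5')
E
```

```text
clock: 8.57
tool_pos: [0.5158, 0.2553, 0.0662]
tool_rot: [-0.207, -3.131, 0.003]
force: [-0.3, -0.0, 0.2]
width: 0.0471
gripper_force: 0.0
8.57 [0.5158 0.2553 0.0662] [-0.991  0.132 -0.003  0.132  0.991 -0.002  0.003 -0.002 -1.   ] [-0.3 -0.   0.2] 0.0471 0.0
[-2.13487334  0.8880477  86.23035769]
```

View pics/w5.png

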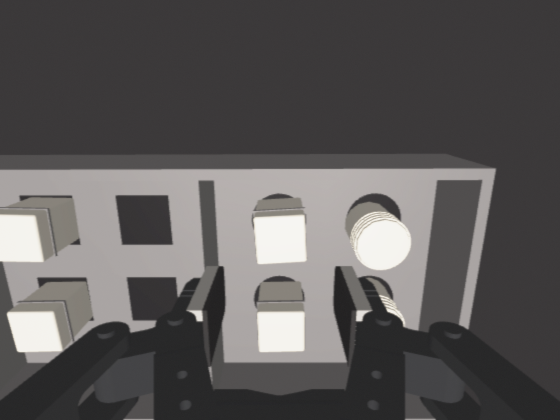

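The box to take is at (280,235), centred between the fingers at columns 215–345. The jar and divider are clear, so I'll descend and grip.

```bash
python3 -m creep '[{"delta_pos":[0,1,25],"turn":0},{"delta_pos":[0,1,50],"turn":0},{"delta_pos":[0,1,75],"turn":0},{"delta_pos":[0,1,86],"turn":0},{"delta_pos":[0,1,86],"turn":0},{"delta_pos":[0,1,86],"turn":0}]'
python3 -m creep '[{"delta_pos":[0,0,0],"turn":0},{"delta_pos":[0,0,0],"turn":0},{"delta_pos":[0,0,0],"turn":0},{"delta_pos":[0,0,0],"turn":0},{"delta_pos":[0,0,0],"turn":0}]' 0.2 25
python3 -m creep '[{"delta_pos":[0,0,-30],"turn":0},{"delta_pos":[0,0,-65],"turn":0},{"delta_pos":[0,0,-100],"turn":0},{"delta_pos":[0,0,-130],"turn":0},{"delta_pos":[0,0,-130],"turn":0},{"delta_pos":[0,0,-130],"turn":0}]'
python3 - <<'E'
from h import *
tr=np.array([.590,-.116]); print(tool([tr[0],tr[1]+.035,.11]).round(1))
E
```

```text
clock: 9.12
tool_pos: [0.5187, 0.2579, -0.0165]
tool_rot: [0.207, 3.132, 0.003]
force: [0.9, -0.0, 0.4]
width: 0.0474
gripper_force: 0.0
clock: 9.53
tool_pos: [0.5192, 0.2582, -0.0158]
tool_rot: [0.207, 3.13, 0.004]
force: [1.0, -0.1, 6.6]
width: 0.0296
gripper_force: 25.8
clock: 10.03
tool_pos: [0.5188, 0.2581, 0.1148]
tool_rot: [0.206, 3.129, 0.005]
force: [0.1, -0.3, -1.3]
width: 0.0298
gripper_force: 25.0
[-115.1 -326.9    4.2]
```

```bash
python3 -m creep '[{"delta_pos":[-10,-40,0],"turn":0},{"delta_pos":[-20,-80,0],"turn":0},{"delta_pos":[-30,-120,0],"turn":0},{"delta_pos":[-40,-160,0],"turn":0},{"delta_pos":[-50,-200,0],"turn":0},{"delta_pos":[-60,-240,0],"turn":0},{"delta_pos":[-75,-275,0],"turn":0},{"delta_pos":[-95,-305,0],"turn":0},{"delta_pos":[-115,-327,0],"turn":0},{"delta_pos":[-115,-327,0],"turn":0},{"delta_pos":[-115,-327,0],"turn":0},{"delta_pos":[-115,-327,0],"turn":0},{"delta_pos":[-115,-327,0],"turn":0},{"delta_pos":[-115,-327,0],"turn":0},{"delta_pos":[-115,-327,0],"turn":0}]'
python3 - <<'E'
from h import *
st(); d=snap('wrist','w6'); print(proj(d,[.59,-.117,.004]))
print(tool([.590,-.082,-.015]))
E
```

```text
clock: 11.28
tool_pos: [0.5871, -0.0812, 0.1116]
tool_rot: [-0.204, -3.134, -0.0]
force: [-1.1, 0.5, -0.6]
width: 0.0292
gripper_force: 25.1
11.28 [ 0.5871 -0.0812  0.1116] [-0.992  0.13  -0.001  0.13   0.992  0.     0.001  0.    -1.   ] [-1.1  0.5 -0.6] 0.0292 25.1
[236.05071871 207.5898598 ]
[ -2.79458166  -0.38914205 126.69587514]
```

View pics/w6.png

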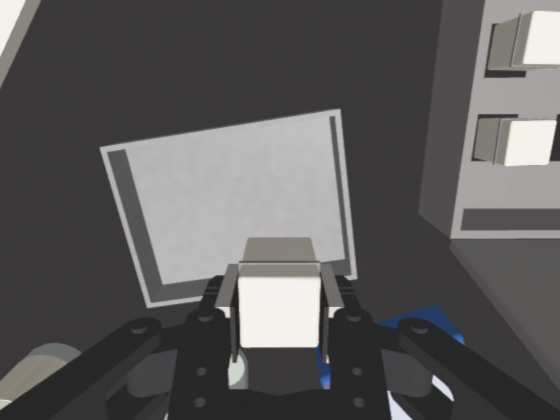

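The held box is at (280,310). The tray's rim corners are at (105,150), (340,112), (355,278) and (150,305), and the tip box is at (390,350).

```bash
python3 - <<'E'
from h import *
d=snap('wrist')
P=np.array([onz(d,*c,.035)[:2] for c in [(104,150),(340,111),(356,279),(149,306)]]);print(P.round(3).tolist(),P.mean(0))
t=snap('top'); print([onz(t,115+u/2.85,120+v/2.85,0).round(3) for u,v in [(349,100),(443,80)]])
E
```

```text
[[0.528, -0.197], [0.524, -0.031], [0.652, -0.028], [0.654, -0.195]] [ 0.58949713 -0.11289562]
[array([0.709, 0.047, 0.   ]), array([ 0.735, -0.064,  0.   ])]
```

```bash
python3 -m creep '[{"delta_pos":[-2,0,35],"turn":0},{"delta_pos":[-2,0,70],"turn":0},{"delta_pos":[-2,0,105],"turn":0},{"delta_pos":[-2,0,125],"turn":0},{"delta_pos":[-2,0,125],"turn":0},{"delta_pos":[-2,0,125],"turn":0}]'
python3 -m creep '[{"delta_pos":[0,0,0],"turn":0},{"delta_pos":[0,0,0],"turn":0},{"delta_pos":[0,0,0],"turn":0},{"delta_pos":[0,0,0],"turn":0},{"delta_pos":[0,0,-35],"turn":0},{"delta_pos":[0,0,-70],"turn":0},{"delta_pos":[0,0,-105],"turn":0},{"delta_pos":[0,0,-130],"turn":0},{"delta_pos":[0,0,-160],"turn":0},{"delta_pos":[0,0,-160],"turn":0},{"delta_pos":[0,0,-160],"turn":0}]' 0.55
python3 - <<'E'
from h import *
st(); print(tool([.5795,.2485,.1]).round(1)); 
d=snap('wrist','w7')
E
```

```text
clock: 11.93
tool_pos: [0.5888, -0.0822, -0.0141]
tool_rot: [-0.206, -3.133, -0.0]
force: [-0.4, -0.7, 0.2]
width: 0.0295
gripper_force: 26.4
clock: 12.85
tool_pos: [0.5916, -0.0828, 0.1495]
tool_rot: [0.206, 3.129, -0.001]
force: [0.0, 0.5, -0.9]
width: 0.0468
gripper_force: 0.0
12.85 [ 0.5916 -0.0828  0.1495] [-0.991  0.131  0.006  0.131  0.991 -0.001 -0.006 -0.    -1.   ] [ 0.   0.5 -0.9] 0.0468 0.0
[ 55.8 326.9  49.2]
```

```bash
python3 -m creep '[{"delta_pos":[20,40,0],"turn":0},{"delta_pos":[40,80,0],"turn":0},{"delta_pos":[55,120,0],"turn":0},{"delta_pos":[70,160,0],"turn":0},{"delta_pos":[70,200,0],"turn":0},{"delta_pos":[70,240,0],"turn":0},{"delta_pos":[70,280,0],"turn":0},{"delta_pos":[70,310,10],"turn":0},{"delta_pos":[62,327,20],"turn":0},{"delta_pos":[56,327,30],"turn":0},{"delta_pos":[56,327,30],"turn":0},{"delta_pos":[56,327,30],"turn":0},{"delta_pos":[56,327,30],"turn":0}]'
python3 - <<'E'
from h import *
st(); d=snap('wrist','w8'); g=cv2.cvtColor(d['color'],cv2.COLOR_RGB2GRAY)
m=(g>243).astype(np.uint8); n,l,s,c=cv2.connectedComponentsWithStats(m)
for i in range(1,n):
    if 250<s[i][4]<9000:
        u,v=s[i][0]+s[i][2]/2-.5,s[i][1]+s[i][3]/2-.5; p=onz(d,u,v,.048); print(s[i],p.round(4),inv(p).round(4))
print(tool([.5795,.2485,-.018]).round(1))
E
```

```text
clock: 13.98
tool_pos: [0.5762, 0.2474, 0.1161]
tool_rot: [-0.209, -3.133, 0.002]
force: [0.6, -0.5, 1.0]
width: 0.0471
gripper_force: 0.0
13.98 [0.5762 0.2474 0.1161] [-0.991  0.133 -0.002  0.133  0.991 -0.001  0.002 -0.001 -1.   ] [ 0.6 -0.5  1. ] 0.0471 0.0
[  22  106   48   43 1771] [0.4965 0.1007 0.048 ] [-0.042  -0.1086]
[ 348  110   46   47 1681] [0.5292 0.3159 0.048 ] [-0.0378  0.1089]
[ 347  194   43   41 1369] [0.5858 0.3107 0.048 ] [0.019  0.1112]
[ 261  199   40   38 1476] [0.5801 0.2482 0.048 ] [0.0216 0.0485]
[  40  200   45   37 1404] [0.5596 0.0922 0.048 ] [ 0.0218 -0.1088]
[ -2.7   1.4 134.8]
```

View pics/w8.png

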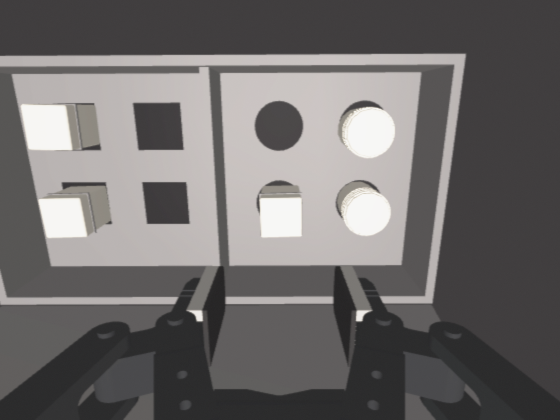

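Box A's mark at (279,126) is now empty. Box B is at (281,218), exactly where it was measured, and the other four parts are in place. Next I grip box B.

```bash
python3 -m creep '[{"delta_pos":[-3,1,35],"turn":0},{"delta_pos":[-3,1,70],"turn":0},{"delta_pos":[-3,1,100],"turn":0},{"delta_pos":[-3,1,125],"turn":0},{"delta_pos":[-3,1,135],"turn":0},{"delta_pos":[-3,1,135],"turn":0},{"delta_pos":[-3,1,135],"turn":0}]'
python3 -m creep '[{"delta_pos":[0,0,0],"turn":0},{"delta_pos":[0,0,0],"turn":0},{"delta_pos":[0,0,0],"turn":0},{"delta_pos":[0,0,0],"turn":0},{"delta_pos":[0,0,0],"turn":0}]' 0.2 25
python3 -m creep '[{"delta_pos":[0,0,-30],"turn":0},{"delta_pos":[0,0,-65],"turn":0},{"delta_pos":[10,0,-100],"turn":0},{"delta_pos":[30,0,-130],"turn":0},{"delta_pos":[50,0,-130],"turn":0},{"delta_pos":[50,0,-130],"turn":0},{"delta_pos":[50,0,-130],"turn":0}]'
python3 - <<'E'
from h import *
print(tool([.59,-.148,.11]).round(1))
E
```

```text
clock: 14.62
tool_pos: [0.5806, 0.2491, -0.0175]
tool_rot: [0.208, 3.134, 0.0]
force: [-0.2, 0.2, 1.2]
width: 0.0472
gripper_force: 0.0
clock: 15.03
tool_pos: [0.5824, 0.2503, -0.0159]
tool_rot: [0.207, 3.13, 0.003]
force: [0.2, -0.9, 6.2]
width: 0.0293
gripper_force: 26.3
clock: 15.62
tool_pos: [0.5303, 0.2565, 0.1127]
tool_rot: [0.205, 3.133, 0.001]
force: [0.6, -0.2, -0.5]
width: 0.0296
gripper_force: 25.4
[-111.9 -393.2    2.6]
```

```bash
python3 -m creep '[{"delta_pos":[-5,-40,0],"turn":0},{"delta_pos":[-10,-80,0],"turn":0},{"delta_pos":[-20,-120,0],"turn":0},{"delta_pos":[-30,-160,0],"turn":0},{"delta_pos":[-40,-200,0],"turn":0},{"delta_pos":[-50,-240,0],"turn":0},{"delta_pos":[-65,-280,0],"turn":0},{"delta_pos":[-85,-320,0],"turn":0},{"delta_pos":[-100,-360,0],"turn":0},{"delta_pos":[-112,-393,0],"turn":0},{"delta_pos":[-112,-393,0],"turn":0},{"delta_pos":[-112,-393,0],"turn":0},{"delta_pos":[-112,-393,0],"turn":0},{"delta_pos":[-112,-393,0],"turn":0},{"delta_pos":[-112,-393,0],"turn":0}]'
python3 -m creep '[{"delta_pos":[0,0,35],"turn":0},{"delta_pos":[0,0,70],"turn":0},{"delta_pos":[0,0,105],"turn":0},{"delta_pos":[0,0,124],"turn":0},{"delta_pos":[0,0,124],"turn":0},{"delta_pos":[0,0,124],"turn":0}]'
python3 -m creep '[{"delta_pos":[0,0,0],"turn":0},{"delta_pos":[0,0,0],"turn":0},{"delta_pos":[0,0,0],"turn":0},{"delta_pos":[0,0,0],"turn":0},{"delta_pos":[0,0,-35],"turn":0},{"delta_pos":[0,0,-70],"turn":0},{"delta_pos":[0,0,-105],"turn":0},{"delta_pos":[0,0,-140],"turn":0},{"delta_pos":[0,0,-170],"turn":0},{"delta_pos":[0,0,-170],"turn":0},{"delta_pos":[0,0,-170],"turn":0}]' 0.55
python3 - <<'E'
from h import *
st(); snap('wrist','w9'); t=snap('top','top2'); snap('scene','sc2')
a=cv2.imread('pics/top2.png')[130:290,120:400];b=cv2.imread('pics/sc2.png')[60:330,200:460]
cv2.imwrite('pics/c4.png',np.hstack([cv2.resize(a,(448,256)),cv2.resize(b,(247,256))]))
E
```

```text
clock: 16.87
tool_pos: [0.5897, -0.1468, 0.1113]
tool_rot: [-0.204, -3.134, -0.001]
force: [0.3, -0.0, -0.3]
width: 0.0295
gripper_force: 25.5
clock: 17.37
tool_pos: [0.5893, -0.1468, -0.0127]
tool_rot: [-0.204, -3.133, -0.001]
force: [0.7, 0.1, -0.2]
width: 0.0296
gripper_force: 26.1
clock: 18.28
tool_pos: [0.592, -0.1487, 0.1608]
tool_rot: [0.207, 3.129, -0.002]
force: [-0.2, -0.1, -0.6]
width: 0.0468
gripper_force: 0.0
18.28 [ 0.592  -0.1487  0.1608] [-0.991  0.131  0.006  0.131  0.991 -0.002 -0.006 -0.001 -1.   ] [-0.2 -0.1 -0.6] 0.0468 0.0
```

View pics/c4.png

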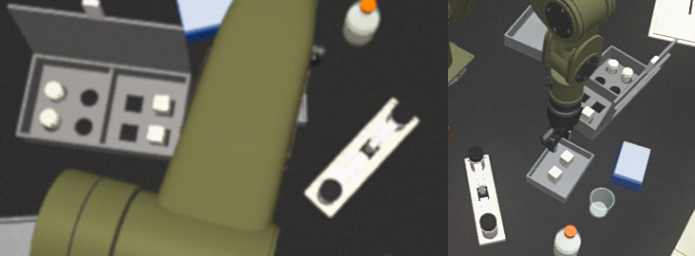

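The crop shows both boxes upright in the small tray and the four right parts still in the case, with the lid standing open. Next I go back to the tab and shut the lid.

```bash
python3 - <<'E'
from h import *
for p in([.592,-.1487,.275],[.68,.187,.275],[.6795,.1866,.2015]): print(tool(p).round(1))
print(yawto(YC))
a0=1.75; P=lambda a:np.array([-.2*np.cos(a)+.006*np.sin(a),.2*np.sin(a)+.006*np.cos(a)])
for a in [1.75,1.6,1.5,1.4,1.3,1.2,1.1,1.,.9,.8,.7,.6,.5,.4,.3,.2,.1,.05,0,-.02]:
    q=P(a)-P(a0); print(a,(-q*1000).round(0),end=';')
E
```

```text
[  -2.9   -0.4 -118.6]
[ -46.   344.  -118.6]
[-45.7 343.5 -45.1]
-0.022731204306339237
1.75 [-0. -0.];1.6 [30. -4.];1.5 [50. -4.];1.4 [70. -2.];1.3 [89.  1.];1.2 [108.   7.];1.1 [127.  15.];1.0 [145.  24.];0.9 [161.  35.];0.8 [177.  48.];0.7 [191.  62.];0.6 [203.  78.];0.5 [214.  95.];0.4 [223. 112.];0.3 [231. 131.];0.2 [236. 150.];0.1 [240. 170.];0.05 [241. 180.];0 [242. 190.];-0.02 [242. 194.];
```

```bash
python3 -m creep '[{"delta_pos":[0,0,-40],"turn":0},{"delta_pos":[0,0,-80],"turn":0},{"delta_pos":[0,0,-119],"turn":0},{"delta_pos":[0,40,-119],"turn":0},{"delta_pos":[-5,80,-119],"turn":0},{"delta_pos":[-10,120,-119],"turn":0},{"delta_pos":[-20,160,-119],"turn":0},{"delta_pos":[-25,200,-119],"turn":0},{"delta_pos":[-30,240,-119],"turn":0},{"delta_pos":[-40,280,-119],"turn":0},{"delta_pos":[-46,320,-119],"turn":0},{"delta_pos":[-46,344,-119],"turn":0},{"delta_pos":[-46,344,-119],"turn":0},{"delta_pos":[-46,344,-119],"turn":0},{"delta_pos":[-46,344,-119],"turn":0},{"delta_pos":[-46,344,-119],"turn":0}]' 0.7 30
python3 - <<'E'
from h import *
print(tool([.6795,.1866,.2015]).round(1))
E
```

```text
clock: 19.77
tool_pos: [0.6804, 0.1854, 0.2759]
tool_rot: [-0.209, -3.133, 0.002]
force: [-0.2, -0.7, -0.5]
width: 0.0598
gripper_force: 0.0
[ 0.9  1.1 74.4]
```

```bash
python3 -m creep '[{"delta_pos":[1,1,25],"turn":0},{"delta_pos":[1,1,50],"turn":0},{"delta_pos":[1,1,70],"turn":0},{"delta_pos":[1,1,74],"turn":0},{"delta_pos":[1,1,74],"turn":0},{"delta_pos":[1,1,74],"turn":0}]'
python3 -m creep '[{"delta_pos":[0,0,0],"turn":0},{"delta_pos":[0,0,0],"turn":0},{"delta_pos":[0,0,0],"turn":0},{"delta_pos":[0,0,0],"turn":0},{"delta_pos":[0,0,0],"turn":0},{"delta_pos":[0,0,0],"turn":0}]' 0.1 30
```

```text
clock: 20.27
tool_pos: [0.6802, 0.187, 0.2037]
tool_rot: [0.209, 3.134, 0.0]
force: [0.3, 0.1, 0.2]
width: 0.0596
gripper_force: 0.0
clock: 20.77
tool_pos: [0.681, 0.186, 0.2047]
tool_rot: [0.208, 3.131, -0.004]
force: [0.3, -5.4, 4.1]
width: 0.0273
gripper_force: 32.3
```

```bash
python3 -m creep '[{"delta_pos":[15,0,-2],"turn":0},{"delta_pos":[30,0,-4],"turn":0},{"delta_pos":[50,0,-4],"turn":0},{"delta_pos":[70,0,-2],"turn":0},{"delta_pos":[89,0,1],"turn":0},{"delta_pos":[108,0,7],"turn":0},{"delta_pos":[127,0,15],"turn":0},{"delta_pos":[145,0,24],"turn":0},{"delta_pos":[161,0,35],"turn":0},{"delta_pos":[177,0,48],"turn":0},{"delta_pos":[177,0,48],"turn":0}]'
python3 -m creep '[{"delta_pos":[14,0,14],"turn":0},{"delta_pos":[26,0,30],"turn":0},{"delta_pos":[37,0,47],"turn":0},{"delta_pos":[46,0,64],"turn":0},{"delta_pos":[54,0,83],"turn":0},{"delta_pos":[59,0,102],"turn":0},{"delta_pos":[61,0,112],"turn":0},{"delta_pos":[63,0,122],"turn":0},{"delta_pos":[63,0,126],"turn":0},{"delta_pos":[63,0,126],"turn":0}]'
```

```text
clock: 21.68
tool_pos: [0.5, 0.2095, 0.1543]
tool_rot: [-0.205, -3.131, 0.005]
force: [-5.2, -4.1, 4.3]
width: 0.0277
gripper_force: 35.0
clock: 22.52
tool_pos: [0.4378, 0.2175, 0.0273]
tool_rot: [-0.206, -3.128, 0.007]
force: [-6.1, -2.3, -0.7]
width: 0.0268
gripper_force: 34.9
```

```bash
python3 -m creep '[{"delta_pos":[0,0,5],"turn":0},{"delta_pos":[0,0,10],"turn":0},{"delta_pos":[0,0,10],"turn":0},{"delta_pos":[0,0,10],"turn":0}]'
python3 -m creep '[{"delta_pos":[0,0,4],"turn":0},{"delta_pos":[0,0,8],"turn":0},{"delta_pos":[0,0,8],"turn":0},{"delta_pos":[0,0,8],"turn":0}]'
```

```text
clock: 22.85
tool_pos: [0.4371, 0.2176, 0.0175]
tool_rot: [-0.205, -3.127, 0.006]
force: [-7.1, -4.0, -0.9]
width: 0.0272
gripper_force: 34.9
clock: 23.18
tool_pos: [0.4368, 0.2176, 0.0094]
tool_rot: [-0.205, -3.126, 0.006]
force: [-7.6, -2.7, -1.3]
width: 0.0274
gripper_force: 34.9
```

```bash
python3 -m creep '[{"delta_pos":[-2,0,4],"turn":0},{"delta_pos":[-4,0,4],"turn":0},{"delta_pos":[-4,0,4],"turn":0}]'
python3 -m creep '[{"delta_pos":[0,0,4],"turn":0},{"delta_pos":[0,0,4],"turn":0},{"delta_pos":[0,0,4],"turn":0}]'
python3 -m creep '[{"delta_pos":[0,0,4],"turn":0},{"delta_pos":[0,0,4],"turn":0},{"delta_pos":[0,0,4],"turn":0}]'
python3 - <<'E'
from h import *
st()
for n in('scene','top'):
    d=snap(n,n+'3')
    # expected lid corners if shut
    print(n,[proj(d,case(x,y,.068)).round(1).tolist() for x in(-.085,.085) for y in(-.16,.16)])
E
```

```text
clock: 23.43
tool_pos: [0.4368, 0.2177, 0.0065]
tool_rot: [-0.203, -3.119, 0.003]
force: [-18.4, -0.8, 16.4]
width: 0.0275
gripper_force: 37.3
clock: 23.68
tool_pos: [0.4379, 0.2176, 0.005]
tool_rot: [-0.203, -3.122, 0.002]
force: [-21.6, -4.2, 34.8]
width: 0.0271
gripper_force: 40.9
clock: 23.93
tool_pos: [0.4393, 0.2174, 0.0029]
tool_rot: [-0.205, -3.126, 0.003]
force: [-23.3, -6.8, 48.0]
width: 0.0274
gripper_force: 44.7
23.93 [0.4393 0.2174 0.0029] [-0.991  0.13  -0.009  0.13   0.991 -0.001  0.009 -0.002 -1.   ] [-23.3  -6.8  48. ] 0.0274 44.7
scene [[309.3, 163.0], [372.9, 104.9], [355.4, 194.9], [417.5, 131.5]]
top [[230.1, 227.3], [129.1, 213.6], [238.8, 175.4], [140.4, 162.4]]
```

```bash
python3 -m creep '[{"delta_pos":[0,0,0],"turn":0},{"delta_pos":[0,0,0],"turn":0},{"delta_pos":[0,0,0],"turn":0},{"delta_pos":[0,0,0],"turn":0},{"delta_pos":[0,0,-20],"turn":0},{"delta_pos":[0,0,-60],"turn":0},{"delta_pos":[0,0,-100],"turn":0},{"delta_pos":[0,0,-140],"turn":0},{"delta_pos":[0,0,-170],"turn":0},{"delta_pos":[0,0,-170],"turn":0},{"delta_pos":[0,0,-170],"turn":0}]' 0.7
python3 - <<'E'
from h import *
st()
d=snap('wrist','w10'); g=cv2.cvtColor(d['color'],cv2.COLOR_RGB2GRAY).astype(int)
m=(g>235).astype(np.uint8); n,l,s,c=cv2.connectedComponentsWithStats(m)
for i in range(1,n):
    if s[i][4]>300: print(s[i],c[i].round(1))
for z in (.06,.068,.072): print(z,[proj(d,case(x,0,z)).round(1).tolist() for x in (-.085,-.13)])
# column profile for lid edge
col=g[:,200]; e=np.diff(col); print([(int(i),int(e[i])) for i in np.where(abs(e)>12)[0]])
E
```

```text
clock: 24.95
tool_pos: [0.448, 0.2199, 0.1704]
tool_rot: [0.207, 3.131, 0.004]
force: [-0.9, 0.1, -0.3]
width: 0.0598
gripper_force: 0.0
24.95 [0.448  0.2199 0.1704] [-0.991  0.131  0.004  0.131  0.991  0.002 -0.004  0.003 -1.   ] [-0.9  0.1 -0.3] 0.0598 0.0
[ 256    0  143   54 4937] [314.2  20.1]
[ 257  171   35   60 2071] [274.2 200.3]
[  0 354  19  25 405] [  7.7 366.2]
0.06 [[274.5, 221.0], [274.3, 168.1]]
0.068 [[274.4, 224.1], [274.2, 169.9]]
0.072 [[274.4, 225.7], [274.1, 170.8]]
[(201, 14), (202, 13), (219, 13), (220, 62), (221, -57), (223, 49), (224, 30), (225, 18), (267, -16), (268, -48), (269, -28), (270, -16), (271, -15), (272, -23), (273, -15), (336, 14), (337, 13), (338, 20), (339, 45), (340, 25), (342, -45), (348, 34), (349, 66), (386, -13), (387, -17), (388, -44), (389, -42), (390, -27)]
```

The wrist measurements confirm the lid is shut: tab tip at row 171 against 170.5 predicted, edge at 223.5 against 224. Now the carrier.

```bash
python3 - <<'E'
from h import *
print(tool([.46,-.317,.17]).round(1), yawto([.684,.729,0]))
E
```

```text
[ -83.8 -529.8   -1.6] 35.624699943088075
```

```bash
python3 -m creep '[{"delta_pos":[-6,-40,0],"turn":0},{"delta_pos":[-12,-80,0],"turn":5},{"delta_pos":[-18,-120,0],"turn":10},{"delta_pos":[-24,-160,0],"turn":15},{"delta_pos":[-30,-200,0],"turn":20},{"delta_pos":[-36,-240,0],"turn":25},{"delta_pos":[-42,-280,0],"turn":30},{"delta_pos":[-50,-320,0],"turn":35.6},{"delta_pos":[-57,-360,0],"turn":35.6},{"delta_pos":[-63,-400,0],"turn":35.6},{"delta_pos":[-70,-440,0],"turn":35.6},{"delta_pos":[-76,-480,0],"turn":35.6},{"delta_pos":[-84,-530,0],"turn":35.6},{"delta_pos":[-84,-530,0],"turn":35.6},{"delta_pos":[-84,-530,0],"turn":35.6},{"delta_pos":[-84,-530,0],"turn":35.6},{"delta_pos":[-84,-530,0],"turn":35.6},{"delta_pos":[-84,-530,0],"turn":35.6}]' 0.6 60
python3 - <<'E'
from h import *
st(); d=snap('wrist','w11')
i=cv2.resize(d['color'],(700,525)); cv2.imwrite('pics/w11b.png',i[:,:,::-1])
for p in([.378,-.242,.085],[.4643,-.3216,.13],[.534,-.388,.085]): print(proj(d,p))
E
```

```text
clock: 26.5
tool_pos: [0.4592, -0.3156, 0.1679]
tool_rot: [-1.152, -2.921, -0.001]
force: [-0.1, -0.4, 0.3]
width: 0.0512
gripper_force: 0.0
26.5 [ 0.4592 -0.3156  0.1679] [-0.731  0.683 -0.001  0.683  0.731  0.001  0.002  0.    -1.   ] [-0.1 -0.4  0.3] 0.0512 0.0
[275.7945285   49.27725081]
[276.69603945 237.92659273]
[276.06627874 326.78504096]
```

View pics/w11b.png

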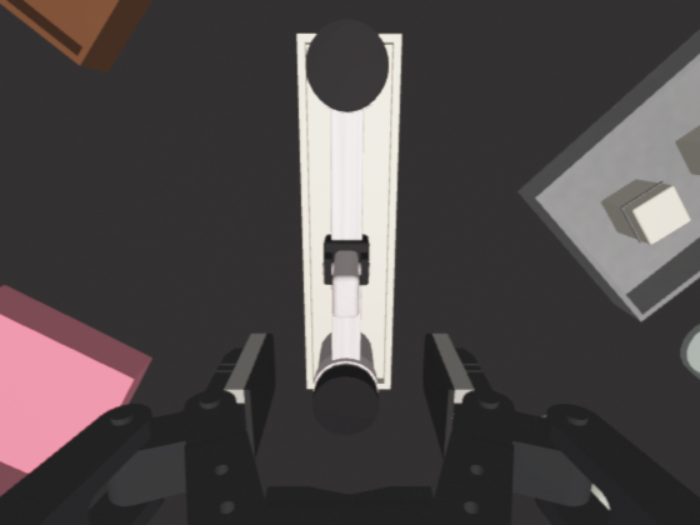

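The wrist view shows cap A at (278,52), cap B at (277,318) and the rider at (277,208). The handle top is at (277,237), in line with the open fingers.

```bash
python3 - <<'E'
from h import *
d=snap('wrist')
g=cv2.cvtColor(d['color'],cv2.COLOR_RGB2GRAY)
A=onz(d,277.6,52.5,.085);B=onz(d,276.8,318,.085);h=onz(d,276.8,237,.130)
u=(B-A)[:2];L=np.linalg.norm(u);u/=L;print(A,B,h,L,'angle',np.degrees(np.arctan2(u[1],u[0])),'handle from mid',(h[:2]-(A+B)[:2]/2)@u)
print(tool([h[0],h[1],.053]).round(1), yawto([-u[1],u[0],0]))
E
```

```text
[ 0.38053251 -0.24265715  0.085     ] [ 0.52879194 -0.38215697  0.085     ] [ 0.46425961 -0.32137335  0.13      ] 0.20357076642612473 angle -43.25641135103159 handle from mid 0.013133999039421227
[ -7.2  -0.9 115.5] 0.22318515239777525
```

```bash
python3 -m creep '[{"delta_pos":[-6,-1,30],"turn":0},{"delta_pos":[-6,-1,60],"turn":0},{"delta_pos":[-6,-1,90],"turn":0},{"delta_pos":[-6,-1,110],"turn":0},{"delta_pos":[-6,-1,115],"turn":0},{"delta_pos":[-6,-1,115],"turn":0},{"delta_pos":[-6,-1,115],"turn":0}]'
python3 -m creep '[{"delta_pos":[0,0,0],"turn":0},{"delta_pos":[0,0,0],"turn":0},{"delta_pos":[0,0,0],"turn":0},{"delta_pos":[0,0,0],"turn":0},{"delta_pos":[0,0,0],"turn":0},{"delta_pos":[0,0,0],"turn":0},{"delta_pos":[0,0,0],"turn":0}]' 0.0 60
cat >> h.py <<'E'
def cap(name,pred,r=45,thr=45):
    # dark cap nearest pred
    d=snap(name); 
    return d
E
python3 - <<'E'
from h import *
st()
for n in('wrist','scene','top'):
    d=snap(n,'ref_'+n); g=cv2.GaussianBlur(cv2.cvtColor(d['color'],cv2.COLOR_RGB2GRAY),(3,3),0)
    for nm,p in (('A',[.3805,-.2427,.085]),('B',[.531,-.385,.085])):
        q=proj(d,p); print(n,nm,q.round(1)); u,v=int(q[0]),int(q[1])
        if 0<=v<420: print(' row',g[v,max(0,u-16):u+17:2].tolist(),'col',g[max(0,v-16):v+17:2,u].tolist())
E
```

```text
clock: 27.18
tool_pos: [0.464, -0.3222, 0.0546]
tool_rot: [1.154, 2.921, -0.0]
force: [-1.1, -1.1, 0.1]
width: 0.0514
gripper_force: 0.0
clock: 27.77
tool_pos: [0.4644, -0.323, 0.0551]
tool_rot: [1.154, 2.919, -0.001]
force: [-0.3, 0.0, 5.6]
width: 0.0134
gripper_force: 58.5
27.77 [ 0.4644 -0.323   0.0551] [-0.729  0.684  0.003  0.684  0.729 -0.001 -0.003  0.001 -1.   ] [-0.3  0.   5.6] 0.0134 58.5
wrist A [280.8 -16.7]
wrist B [278.5 429.8]
scene A [229.3 220.2]
 row [81, 71, 64, 66, 66, 68, 69, 70, 71, 69, 69, 70, 74, 93, 84, 55, 58] col [44, 47, 63, 59, 69, 70, 69, 70, 71, 69, 80, 86, 61, 46, 48, 85, 70]
scene B [242.4 291. ]
 row [70, 177, 249, 239, 104, 56, 60, 60, 60, 61, 58, 57, 145, 247, 244, 145, 71] col [248, 244, 247, 247, 250, 176, 59, 58, 60, 59, 59, 60, 59, 57, 50, 160, 136]
top A [326.9 248.4]
 row [117, 118, 119, 119, 119, 119, 120, 119, 119, 119, 120, 120, 119, 120, 120, 119, 120] col [119, 120, 119, 119, 120, 120, 120, 120, 119, 120, 119, 119, 119, 119, 119, 118, 119]
top B [371.8 200.6]
 row [119, 119, 118, 119, 118, 118, 119, 118, 118, 119, 118, 117, 118, 119, 118, 117, 116] col [116, 117, 117, 117, 118, 118, 118, 118, 118, 117, 120, 120, 120, 120, 120, 119, 120]
```

```bash
cat > tilt.py <<'E'
from h import *
import json,sys,os
def blob(d,p):
    g=cv2.GaussianBlur(cv2.cvtColor(d['color'],cv2.COLOR_RGB2GRAY),(3,3),0)
    m=(g<115).astype(np.uint8); n,l,s,c=cv2.connectedComponentsWithStats(m,connectivity=4); u,v=p.round().astype(int)
    i=l[v,u]; return s[i].tolist(),c[i]
s=env.read_state(); d=snap('scene','t%d'%int(s['clock']*100))
p0=np.array([.531,-.385,.085]); 
if sys.argv[1]=='ref':
    b,c=blob(d,proj(d,p0)); json.dump([list(s['tool_pos']),c.tolist()],open('ref.json','w')); print(b,c)
else:
    r=json.load(open('ref.json')); D=s['tool_pos']-np.array(r[0])
    e=proj(d,p0+D)-proj(d,p0)+r[1]; b,c=blob(d,e); j=(proj(d,p0+D-[0,0,.01])-proj(d,p0+D))
    print('D',D.round(4),b,c.round(2),'expected level',e.round(2),'px per 10mm drop',j.round(2),'B drop mm',round((c-e)[1]/j[1]*10,1))
w=snap('wrist','tw%d'%int(s['clock']*100)); g=cv2.cvtColor(w['color'],cv2.COLOR_RGB2GRAY).astype(int)
print('wrist col279',g[0:60:3,279].tolist()); print('row3',g[3,180:380:5].tolist())
st()
E
python3 tilt.py ref
python3 -m creep '[{"delta_pos":[0,0,-8],"turn":0},{"delta_pos":[0,0,-16],"turn":0},{"delta_pos":[0,0,-24],"turn":0},{"delta_pos":[0,0,-32],"turn":0},{"delta_pos":[0,0,-40],"turn":0},{"delta_pos":[0,0,-40],"turn":0},{"delta_pos":[0,0,-40],"turn":0},{"delta_pos":[0,0,-40],"turn":0},{"delta_pos":[0,0,-40],"turn":0},{"delta_pos":[0,0,-40],"turn":0},{"delta_pos":[0,0,-40],"turn":0},{"delta_pos":[0,0,-40],"turn":0}]'
python3 tilt.py
```

```text
[234, 285, 17, 19, 255] [241.94509804 294.01176471]
wrist col279 [54, 54, 54, 55, 54, 55, 55, 55, 56, 55, 55, 56, 55, 55, 55, 55, 56, 46, 28, 224]
row3 [48, 49, 48, 48, 48, 48, 49, 48, 228, 51, 53, 53, 53, 52, 53, 53, 54, 53, 54, 54, 53, 53, 54, 54, 54, 54, 54, 54, 53, 54, 54, 53, 218, 228, 48, 48, 48, 47, 47, 48]
28.02 [ 0.4644 -0.323   0.0551] [-0.729  0.684  0.003  0.684  0.729 -0.001 -0.003  0.001 -1.   ] [-0.4  0.4  5.8] 0.0134 58.5
clock: 29.02
tool_pos: [0.4636, -0.3225, 0.0937]
tool_rot: [1.155, 2.921, -0.0]
force: [1.8, -1.8, -5.3]
width: 0.0135
gripper_force: 59.7Traceback (most recent call last):
  File "tilt.py", line 9, in <module>
    if sys.argv[1]=='ref':
       ~~~~~~~~^^^
IndexError: list index out of range
```

```bash
python3 tilt.py x; python3 - <<'E'
from h import *
d=cv2.imread('pics/ref_wrist.png',0);import glob
f=sorted(glob.glob('pics/tw*.png'))[-1]; e=cv2.imread(f,0)
for g in (d,e):
    for v in (5,20,35): print(v,g[v,190:250:2].tolist(),g[v,300:370:2].tolist())
    print(g[30:75,279].tolist())
E
```

```text
D [-0.0011  0.0007  0.0384] [231, 272, 18, 19, 274] [239.63 281.09] expected level [240.72 287.36] px per 10mm drop [0.28 1.64] B drop mm -38.1
wrist col279 [42, 43, 42, 43, 43, 41, 42, 42, 42, 42, 41, 42, 43, 42, 43, 44, 42, 44, 44, 44]
row3 [49, 49, 49, 49, 50, 50, 49, 49, 49, 50, 234, 42, 43, 43, 42, 43, 42, 43, 42, 41, 42, 43, 42, 42, 42, 42, 42, 43, 42, 59, 233, 233, 49, 50, 49, 49, 49, 49, 50, 49]
29.17 [ 0.4631 -0.322   0.0934] [-0.73   0.684 -0.001  0.684  0.73   0.001  0.001  0.    -1.   ] [ 1.4 -0.7 -5.5] 0.0135 59.7
5 [47, 48, 47, 48, 47, 47, 46, 47, 48, 48, 47, 47, 48, 61, 205, 230, 192, 59, 51, 52, 52, 52, 52, 52, 52, 52, 52, 52, 52, 52] [52, 53, 53, 53, 52, 53, 53, 53, 53, 53, 53, 54, 53, 53, 53, 52, 52, 53, 52, 112, 229, 231, 231, 182, 52, 47, 48, 47, 47, 46, 47, 47, 47, 47, 47]
20 [47, 47, 47, 47, 48, 47, 47, 47, 47, 48, 48, 48, 47, 47, 159, 230, 231, 231, 229, 159, 71, 52, 52, 52, 52, 52, 53, 53, 53, 53] [54, 54, 55, 54, 55, 55, 54, 54, 54, 54, 53, 54, 53, 52, 53, 59, 198, 194, 160, 231, 232, 231, 229, 117, 48, 48, 46, 47, 48, 48, 47, 48, 47, 47, 48]
35 [48, 47, 48, 
[... 770 characters left out ...]
 48, 49, 49, 48, 48, 48, 48, 48, 48, 49, 49, 50, 54, 203, 217, 65, 42, 43, 42, 41, 41, 41, 42, 41] [42, 42, 42, 42, 41, 42, 41, 41, 42, 42, 42, 42, 42, 41, 173, 234, 234, 234, 181, 49, 49, 48, 49, 49, 48, 49, 48, 49, 48, 49, 50, 49, 49, 48, 49]
35 [49, 48, 49, 49, 49, 48, 48, 49, 49, 49, 49, 49, 49, 49, 49, 49, 49, 48, 49, 165, 233, 232, 121, 42, 42, 42, 42, 42, 42, 41] [42, 42, 42, 41, 42, 41, 42, 42, 42, 42, 42, 42, 72, 170, 214, 235, 235, 233, 120, 49, 49, 50, 49, 49, 49, 49, 49, 49, 49, 49, 49, 50, 48, 48, 49]
[41, 42, 41, 41, 43, 42, 43, 43, 43, 42, 43, 42, 43, 43, 42, 43, 42, 43, 42, 43, 43, 43, 43, 43, 43, 44, 43, 43, 43, 43, 42, 43, 42, 43, 43, 35, 31, 31, 32, 32, 31, 32, 31, 31, 31]
```

```bash
python3 -m creep '[{"delta_pos":[0,0,10],"turn":0},{"delta_pos":[0,0,20],"turn":0},{"delta_pos":[0,0,30],"turn":0},{"delta_pos":[0,0,38],"turn":0},{"delta_pos":[0,0,39],"turn":0},{"delta_pos":[0,0,39],"turn":0},{"delta_pos":[0,0,39],"turn":0}]'
python3 -m creep '[{"delta_pos":[5,0,0],"turn":0},{"delta_pos":[10,0,0],"turn":0},{"delta_pos":[15,0,0],"turn":0},{"delta_pos":[20,0,0],"turn":0},{"delta_pos":[25,0,0],"turn":0},{"delta_pos":[30,0,0],"turn":0},{"delta_pos":[35,0,0],"turn":0},{"delta_pos":[35,0,0],"turn":0},{"delta_pos":[35,0,0],"turn":0}]'
python3 tilt.py ref
```

```text
clock: 29.75
tool_pos: [0.4631, -0.3223, 0.0551]
tool_rot: [1.155, 2.921, -0.0]
force: [-0.2, -0.2, 4.8]
width: 0.0134
gripper_force: 61.2
clock: 30.5
tool_pos: [0.4388, -0.2993, 0.0551]
tool_rot: [1.154, 2.919, -0.002]
force: [2.3, -3.6, 3.3]
width: 0.0133
gripper_force: 60.6
[234, 285, 17, 18, 252] [241.83333333 293.26587302]
wrist col279 [49, 48, 49, 48, 48, 53, 55, 56, 56, 57, 56, 56, 56, 55, 55, 55, 56, 57, 57, 56]
row3 [49, 49, 49, 49, 49, 49, 49, 50, 48, 49, 49, 49, 49, 49, 50, 50, 49, 49, 49, 49, 49, 50, 49, 49, 48, 50, 49, 49, 49, 49, 49, 49, 50, 49, 50, 48, 49, 49, 49, 49]
30.6 [ 0.4388 -0.2993  0.0552] [-0.73   0.684  0.002  0.684  0.73  -0.002 -0.002 -0.    -1.   ] [ 3.5 -4.5  3.8] 0.0133 60.7
```

```bash
python3 -m creep '[{"delta_pos":[0,0,-8],"turn":0},{"delta_pos":[0,0,-16],"turn":0},{"delta_pos":[0,0,-24],"turn":0},{"delta_pos":[0,0,-32],"turn":0},{"delta_pos":[0,0,-40],"turn":0},{"delta_pos":[0,0,-40],"turn":0},{"delta_pos":[0,0,-40],"turn":0},{"delta_pos":[0,0,-40],"turn":0},{"delta_pos":[0,0,-40],"turn":0},{"delta_pos":[0,0,-40],"turn":0},{"delta_pos":[0,0,-40],"turn":0},{"delta_pos":[0,0,-40],"turn":0}]'
python3 tilt.py x
```

```text
clock: 31.6
tool_pos: [0.4376, -0.2983, 0.0943]
tool_rot: [-1.155, -2.921, -0.0]
force: [-0.7, 0.0, -9.0]
width: 0.0133
gripper_force: 59.9
D [-0.0011  0.001   0.0392] [233, 281, 17, 18, 252] [241.08 289.31] expected level [240.65 286.39] px per 10mm drop [0.27 1.65] B drop mm 17.7
wrist col279 [52, 52, 53, 53, 54, 59, 60, 59, 60, 58, 58, 59, 59, 58, 58, 58, 58, 59, 58, 58]
row3 [52, 52, 52, 53, 52, 52, 52, 52, 52, 52, 51, 52, 52, 51, 52, 52, 52, 53, 52, 52, 52, 52, 52, 52, 52, 52, 52, 52, 52, 52, 52, 52, 52, 52, 51, 51, 52, 52, 52, 51]
31.7 [ 0.4378 -0.2984  0.0945] [-0.73   0.684 -0.     0.684  0.73   0.     0.    -0.    -1.   ] [-0.3  0.3 -7.9] 0.0134 59.9
```

```bash
python3 -m creep '[{"delta_pos":[0,0,10],"turn":0},{"delta_pos":[0,0,20],"turn":0},{"delta_pos":[0,0,30],"turn":0},{"delta_pos":[0,0,38],"turn":0},{"delta_pos":[0,0,39],"turn":0},{"delta_pos":[0,0,39],"turn":0},{"delta_pos":[0,0,39],"turn":0}]'
python3 -m creep '[{"delta_pos":[-2,0,0],"turn":0},{"delta_pos":[-4,0,0],"turn":0},{"delta_pos":[-6,0,0],"turn":0},{"delta_pos":[-8.5,0,0],"turn":0},{"delta_pos":[-8.5,0,0],"turn":0},{"delta_pos":[-8.5,0,0],"turn":0},{"delta_pos":[-8.5,0,0],"turn":0}]'
python3 tilt.py ref
```

```text
clock: 32.28
tool_pos: [0.4418, -0.3019, 0.0599]
tool_rot: [1.152, 2.912, -0.006]
force: [-1.8, 0.4, 17.7]
width: 0.0135
gripper_force: 63.7
clock: 32.87
tool_pos: [0.4465, -0.3064, 0.0596]
tool_rot: [1.153, 2.915, -0.004]
force: [-4.5, 1.5, 19.6]
width: 0.0133
gripper_force: 63.9
[234, 284, 17, 18, 249] [241.64658635 292.36546185]
wrist col279 [55, 55, 56, 56, 56, 56, 56, 55, 55, 56, 56, 57, 57, 56, 57, 57, 57, 57, 56, 58]
row3 [48, 48, 48, 48, 49, 48, 49, 48, 48, 49, 53, 55, 55, 55, 54, 55, 55, 55, 55, 56, 56, 55, 55, 55, 56, 56, 56, 56, 56, 55, 53, 49, 48, 49, 48, 48, 48, 50, 49, 49]
32.97 [ 0.4465 -0.3064  0.0596] [-0.729  0.684  0.006  0.684  0.729 -0.005 -0.008  0.    -1.   ] [-3.8  2.  19.5] 0.0132 63.9
```

```bash
python3 -m creep '[{"delta_pos":[0,0,-8],"turn":0},{"delta_pos":[0,0,-16],"turn":0},{"delta_pos":[0,0,-24],"turn":0},{"delta_pos":[0,0,-32],"turn":0},{"delta_pos":[0,0,-40],"turn":0},{"delta_pos":[0,0,-40],"turn":0},{"delta_pos":[0,0,-40],"turn":0},{"delta_pos":[0,0,-40],"turn":0},{"delta_pos":[0,0,-40],"turn":0},{"delta_pos":[0,0,-40],"turn":0},{"delta_pos":[0,0,-40],"turn":0},{"delta_pos":[0,0,-40],"turn":0}]'
cat > capA.py <<'E'
from h import *
import sys,glob
def capA(im):
    g=cv2.medianBlur(cv2.cvtColor(im,cv2.COLOR_RGB2GRAY),5)
    bg=np.median(g[5:40,150:200]); c=np.median(g[45:55,270:290]); 
    m=((abs(g.astype(float)-c)<abs(c-bg)/2)).astype(np.uint8)
    m=cv2.morphologyEx(m,cv2.MORPH_OPEN,np.ones((7,7),np.uint8))
    n,l,s,ct=cv2.connectedComponentsWithStats(m); i=l[50,279]
    w=[(l[v]==i).sum() for v in range(0,160)]
    cols=np.where((l==i).any(0))[0]
    return bg,c,s[i].tolist(),max(w),int(np.argmax(w))
def one(n,im): print(n,capA(im))
if len(sys.argv)>1:
    for f in sys.argv[1:]: one(f,cv2.imread(f)[:,:,::-1])
else:
    s=env.read_state(); d=snap('wrist','tw%d'%int(s['clock']*100)); one(s['clock'],d['color']); st()
E
ls pics/tw*; python3 capA.py pics/tw30*.png pics/tw31*.png pics/tw32*.png; python3 capA.py; python3 tilt.py x | head -1
```

```text
clock: 33.97
tool_pos: [0.4438, -0.304, 0.0953]
tool_rot: [-1.155, -2.921, -0.0]
force: [1.0, -0.2, -10.1]
width: 0.0135
gripper_force: 59.8
pics/tw2791.png
pics/tw2906.png
pics/tw3050.png
pics/tw3160.png
pics/tw3286.png
pics/tw3050.png (np.float64(49.0), np.float64(56.0), [222, 15, 114, 122, 10843], np.int64(114), 73)
pics/tw3160.png (np.float64(52.0), np.float64(58.0), [231, 13, 110, 79, 6337], np.int64(104), 47)
pics/tw3286.png (np.float64(49.0), np.float64(57.0), [227, 0, 112, 107, 10413], np.int64(112), 30)
33.9667 (np.float64(49.0), np.float64(50.0), [0, 0, 560, 420, 175505], np.int64(560), 4)
34.02 [ 0.4438 -0.3041  0.0954] [-0.73   0.684 -0.     0.684  0.73   0.     0.    -0.    -1.   ] [-0.6 -0.3 -8.6] 0.0131 59.8
D [-0.0027  0.0023  0.0357] [231, 272, 18, 19, 276] [239.65 281.08] expected level [240.38 285.3 ] px per 10mm drop [0.27 1.64] B drop mm -25.7
```

```bash
python3 - <<'E'
from h import *
import glob
for f in ['pics/tw2791.png','pics/tw3050.png','pics/tw3160.png','pics/tw3286.png',sorted(glob.glob('pics/tw*.png'))[-1]]:
    g=cv2.imread(f,0).astype(int); print(f)
    for v in (5,30,55,80,105,130,155,180): 
        r=g[v,180:380]>120; t=np.where(np.diff(r.astype(int)))[0]+180; print('  ',v,t.tolist())
    print('  col279', (np.where(np.diff((g[:230,279]>120).astype(int)))[0]).tolist(),'col262',(np.where(np.diff((g[:230,262]>120).astype(int)))[0]).tolist(),'col295',(np.where(np.diff((g[:230,295]>120).astype(int)))[0]).tolist())
E
```

```text
pics/tw2791.png
   5 [216, 222, 338, 346]
   30 [218, 235, 325, 345]
   55 [219, 252, 257, 269, 290, 303, 306, 344]
   80 [220, 343]
   105 [221, 341]
   130 [222, 340]
   155 [223, 339]
   180 [224, 338]
  col279 [56, 225] col262 [52, 225] col295 [53, 225]
pics/tw3050.png
   5 []
   30 []
   55 [219, 225, 334, 344]
   80 [336, 343]
   105 [221, 228, 330, 342]
   130 [223, 250, 307, 341]
   155 [224, 339]
   180 [225, 338]
  col279 [138, 225] col262 [135, 225] col295 [135, 225]
pics/tw3160.png
   5 []
   30 []
   55 []
   80 []
   105 []
   130 [231, 238, 319, 331]
   155 [232, 330]
   180 [233, 329]
  col279 [146, 222] col262 [143, 222] col295 [143, 222]
pics/tw3286.png
   5 []
   30 [339, 344]
   55 [338, 343]
   80 [221, 230, 328, 342]
   105 [222, 262, 295, 340]
   130 [223, 339]
   155 [224, 338]
   180 [226, 337]
  col279 [107, 224] col262 [104, 224] col295 [105, 224]
pics/tw3401.png
   5 []
   30 []
   55 [331, 334]
   80 [229, 234, 323, 333]
   105 [230, 256, 301, 332]
   130 [231, 331]
   155 [232, 330]
   180 [233, 329]
  col279 [111] col262 [107] col295 [108]
```

```bash
cat > arc.py <<'E'
from h import *
import sys
from scipy.optimize import least_squares
T=np.array(snap('wrist')['T_tool_cam']); D0=snap('wrist')
def arc(g):
    g=cv2.GaussianBlur(g,(3,3),0).astype(float); col=g[:200,285]; 
    e=np.where((col[:-1]<120)&(col[1:]>=120))[0][0]; pts=[]
    for u in range(225,335):   # lower edge per column
        c=g[max(0,e-60):e+8,u]; k=np.where((c[:-1]<130)&(c[1:]>=130))[0]
        if len(k)==0: continue
        k=k[-1]; pts.append((u,max(0,e-60)+k+(130-c[k])/(c[k+1]-c[k])))
    return np.array(pts),e
def fit(g):
    pts,e=arc(g)
    r=np.c_[(pts[:,0]-D0['cx'])/D0['f'],(pts[:,1]-D0['cy'])/D0['f'],np.ones(len(pts))]@T[:3,:3].T
    def pl(t): return T[:2,3]+r[:,:2]*((t-T[2,3])/r[:,2])[:,None]
    f=lambda p: np.hypot(*(pl(p[2])-p[:2]).T)-.022
    s=least_squares(f,[.1,0,-.03],loss='soft_l1',f_scale=.0005); return s.x*1000,np.sqrt(np.mean(s.fun**2))*1e3,len(pts),e
for f in sys.argv[1:]: 
    x,e,n,ed=fit(cv2.imread(f,0)); print(f,'cap A centre in tool mm',x.round(1),'rms',e.round(2),n,ed)
E
python3 arc.py pics/tw2791.png pics/tw3050.png pics/tw3160.png pics/tw3286.png pics/tw3401.png
```

```text
pics/tw2791.png cap A centre in tool mm [114.9   1.  -20.6] rms 0.71 110 55
pics/tw3050.png cap A centre in tool mm [ 83.3   0.6 -32.6] rms 0.09 110 137
pics/tw3160.png cap A centre in tool mm [ 81.6   0.6 -45.7] rms 0.08 101 145
pics/tw3286.png cap A centre in tool mm [ 95.    0.6 -36.6] rms 0.07 110 106
pics/tw3401.png cap A centre in tool mm [93.2  0.7 -8.5] rms 0.99 103 110
```

```bash
sed -i 's/range(225,335)/range(245,314)/' arc.py; python3 arc.py pics/tw2791.png pics/tw3050.png pics/tw3160.png pics/tw3286.png pics/tw3401.png
```

```text
pics/tw2791.png cap A centre in tool mm [  96.     1.  -179.6] rms 0.0 69 55
pics/tw3050.png cap A centre in tool mm [ 83.2   0.5 -31.9] rms 0.04 69 137
pics/tw3160.png cap A centre in tool mm [ 81.3   0.6 -43.3] rms 0.04 69 145
pics/tw3286.png cap A centre in tool mm [ 95.    0.6 -36.2] rms 0.03 69 106
pics/tw3401.png cap A centre in tool mm [ 93.5   0.6 -19.2] rms 1.09 69 110
```

```bash
python3 -m creep '[{"delta_pos":[-3,0,0],"turn":0},{"delta_pos":[-6.5,0,0],"turn":0},{"delta_pos":[-6.5,0,10],"turn":0},{"delta_pos":[-6.5,0,20],"turn":0},{"delta_pos":[-6.5,0,28],"turn":0},{"delta_pos":[-6.5,0,34],"turn":0},{"delta_pos":[-6.5,0,38],"turn":0},{"delta_pos":[-6.5,0,40.5],"turn":0},{"delta_pos":[-6.5,0,40.5],"turn":0},{"delta_pos":[-6.5,0,40.5],"turn":0}]'
python3 - <<'E'
from h import *
snap('wrist','s1')
E
python3 arc.py pics/s1.png
```

```text
clock: 35.15
tool_pos: [0.4476, -0.3079, 0.0552]
tool_rot: [-1.154, -2.92, -0.001]
force: [-3.3, 2.9, -1.5]
width: 0.0134
gripper_force: 60.4
pics/s1.png cap A centre in tool mm [ 94.3   0.6 -31.3] rms 0.04 69 108
```

```bash
python3 -m creep '[{"delta_pos":[2,0,0],"turn":0},{"delta_pos":[4,0,0],"turn":0},{"delta_pos":[6,0,0],"turn":0},{"delta_pos":[8.5,0,0],"turn":0},{"delta_pos":[8.5,0,0],"turn":0},{"delta_pos":[8.5,0,0],"turn":0}]'
python3 - <<'E'
from h import *
snap('wrist','s2')
E
python3 arc.py pics/s2.png
```

```text
clock: 35.8
tool_pos: [0.446, -0.3055, 0.0565]
tool_rot: [1.152, 2.914, -0.004]
force: [4.0, -4.0, -5.4]
width: 0.0136
gripper_force: 60.1
pics/s2.png cap A centre in tool mm [ 93.2   0.4 -31.4] rms 0.04 69 111
```

```bash
python3 -m creep '[{"delta_pos":[2,0,1],"turn":0},{"delta_pos":[4,0,1],"turn":0},{"delta_pos":[5,0,1],"turn":0},{"delta_pos":[5,0,1],"turn":0},{"delta_pos":[5,0,1],"turn":0}]'
python3 - <<'E'
from h import *
snap('wrist','s3')
E
python3 arc.py pics/s3.png
```

```text
clock: 36.37
tool_pos: [0.4427, -0.3023, 0.0556]
tool_rot: [1.152, 2.914, -0.004]
force: [3.4, -5.1, -5.6]
width: 0.0133
gripper_force: 60.1
pics/s3.png cap A centre in tool mm [ 88.1   0.4 -32.1] rms 0.03 69 124
```

Cap A now sits 88.1 mm from the tool, so I'll lift and check the level.

```bash
python3 tilt.py ref | head -1; python3 -m creep '[{"delta_pos":[0,0,-8],"turn":0},{"delta_pos":[0,0,-16],"turn":0},{"delta_pos":[0,0,-24],"turn":0},{"delta_pos":[0,0,-32],"turn":0},{"delta_pos":[0,0,-40],"turn":0},{"delta_pos":[0,0,-40],"turn":0},{"delta_pos":[0,0,-40],"turn":0},{"delta_pos":[0,0,-40],"turn":0},{"delta_pos":[0,0,-40],"turn":0},{"delta_pos":[0,0,-40],"turn":0},{"delta_pos":[0,0,-40],"turn":0},{"delta_pos":[0,0,-40],"turn":0}]'
python3 tilt.py x;python3 - <<'E'
from h import *
snap('wrist','s4')
E
python3 arc.py pics/s4.png
```

```text
[234, 284, 17, 19, 254] [242.03149606 292.98818898]
clock: 37.62
tool_pos: [0.4387, -0.2993, 0.0938]
tool_rot: [-1.155, -2.921, -0.0]
force: [0.3, -0.5, -8.6]
width: 0.0132
gripper_force: 59.8
D [-0.004   0.0031  0.0382] [232, 277, 18, 19, 267] [240.39 285.7 ] expected level [240.44 284.98] px per 10mm drop [0.28 1.65] B drop mm 4.4
wrist col279 [58, 56, 57, 56, 57, 58, 57, 57, 57, 57, 58, 58, 57, 58, 56, 58, 57, 58, 58, 58]
row3 [50, 49, 50, 50, 49, 50, 50, 49, 49, 50, 50, 50, 50, 51, 50, 49, 55, 55, 56, 56, 57, 57, 58, 57, 53, 49, 49, 49, 49, 50, 50, 49, 50, 49, 49, 51, 50, 50, 49, 50]
37.72 [ 0.4388 -0.2994  0.0939] [-0.73   0.684 -0.     0.684  0.73   0.     0.    -0.    -1.   ] [-0.3 -0.3 -9.4] 0.0131 59.8
pics/s4.png cap A centre in tool mm [ 88.    0.6 -32.3] rms 0.03 69 125
```

```bash
python3 -m creep '[{"delta_pos":[0,0,-10],"turn":0},{"delta_pos":[0,0,-20],"turn":0},{"delta_pos":[0,0,-30],"turn":0},{"delta_pos":[0,0,-40],"turn":0},{"delta_pos":[0,0,-50],"turn":0},{"delta_pos":[0,0,-60],"turn":0},{"delta_pos":[0,0,-60],"turn":0},{"delta_pos":[0,0,-60],"turn":0},{"delta_pos":[0,0,-60],"turn":0},{"delta_pos":[0,0,-60],"turn":0},{"delta_pos":[0,0,-60],"turn":0},{"delta_pos":[0,0,-60],"turn":0},{"delta_pos":[0,0,-60],"turn":0},{"delta_pos":[0,0,-60],"turn":0},{"delta_pos":[0,0,-60],"turn":0},{"delta_pos":[0,0,-60],"turn":0},{"delta_pos":[0,0,-60],"turn":0},{"delta_pos":[0,0,-60],"turn":0}]'
python3 - <<'E'
from h import *
from scipy.ndimage import map_coordinates as mc
for n in('scene','top'):
    d=snap(n,n+'5'); g=cv2.cvtColor(d['color'],cv2.COLOR_RGB2GRAY).astype(float)
    def prof(pts): 
        q=np.array([proj(d,p) for p in pts]); return mc(g,[q[:,1],q[:,0]],order=1)
    xs=np.arange(-.1,.1,.002); ys=np.arange(-.175,.176,.002)
    P=np.mean([prof([case(x,y,.068) for x in xs]) for y in np.arange(-.11,.111,.01) if abs(y)>.03],0)
    print(n,'x',[(int(1000*x),int(v)) for x,v in zip(xs,P)])
    Q=np.mean([prof([case(x,y,.068) for y in ys]) for x in np.arange(-.02,.021,.005)],0)
    print(n,'y',[(int(1000*y),int(v)) for y,v in zip(ys,Q) if abs(y)>.115])
E
python3 - <<'E'
from h import *
snap('wrist','s5')
E
python3 arc.py pics/s5.png
```

```text
clock: 39.37
tool_pos: [0.4389, -0.2994, 0.1541]
tool_rot: [1.155, 2.921, -0.0]
force: [-0.2, -0.4, -8.4]
width: 0.0134
gripper_force: 59.8
scene x [(-100, 63), (-98, 63), (-96, 62), (-94, 62), (-92, 60), (-90, 60), (-88, 68), (-86, 92), (-83, 127), (-81, 153), (-79, 160), (-77, 159), (-75, 158), (-73, 158), (-71, 157), (-69, 157), (-67, 158), (-65, 158), (-63, 158), (-61, 158), (-59, 158), (-57, 158), (-55, 158), (-53, 158), (-51, 158), (-49, 158), (-47, 158), (-45, 158), (-43, 158), (-41, 159), (-39, 159), (-37, 154), (-35, 140), (-33, 118), (-31, 113), (-29, 132), (-27, 152), (-25, 159), (-23, 159), (-21, 159), (-19, 158), (-17, 159), (-15, 159), (-13, 158), (-11, 158), (-9, 158), (-7, 159), (-5, 159), (-3, 159), (-1, 159), (0, 158), (2, 159), (4, 158), (6, 158), (8, 158), (10, 158), (12, 158), (14, 159), (16, 159), (18, 159), (20, 159), (22, 159), (24, 159), (26, 160), (28, 154), (30, 137), (32, 120), (34, 124), (36, 144), (38, 158), (40, 160), (42, 159), (44, 159), (46, 158), (48, 158), (50, 159), (52, 158), (54, 158), (56, 158), (58, 158), (60, 158), (62, 159), (64, 159), (66, 
[... 2187 characters left out ...]
6), (-154, 170), (-152, 177), (-150, 178), (-148, 178), (-146, 178), (-144, 177), (-142, 174), (-140, 166), (-138, 156), (-136, 152), (-134, 161), (-132, 171), (-130, 176), (-128, 177), (-126, 177), (-124, 176), (-122, 176), (-120, 176), (-118, 176), (-116, 176), (115, 168), (117, 168), (119, 168), (121, 168), (123, 168), (125, 168), (127, 168), (129, 168), (131, 167), (133, 162), (135, 150), (137, 132), (139, 124), (141, 136), (143, 154), (145, 164), (147, 167), (149, 168), (151, 168), (153, 168), (155, 167), (157, 163), (159, 148), (161, 119), (163, 84), (165, 59), (167, 48), (169, 48), (171, 49), (173, 49), (175, 49)]
pics/s5.png cap A centre in tool mm [ 88.1   0.6 -32.4] rms 0.04 69 124
```

The seat rim is centred on the case within 1 mm in both views. The carrier hung level for over 1.5 s, with cap A's tool z at −32.4 against −32.1 when seated. Next I turn it and carry it slowly.

```bash
python3 - <<'E'
from h import *
print(yawto(XC)); t=snap('top'); print([onz(t,115+u/2.85,120+v/2.85,0).round(3) for u,v in [(655,97),(522,80)]])
E
python3 -m creep '[{"delta_pos":[0,0,-2],"turn":1},{"delta_pos":[0,0,-4],"turn":3},{"delta_pos":[0,0,-6],"turn":6},{"delta_pos":[0,0,-8],"turn":10},{"delta_pos":[0,0,-10],"turn":14},{"delta_pos":[0,0,-12],"turn":18},{"delta_pos":[0,0,-14],"turn":22},{"delta_pos":[0,0,-16],"turn":26},{"delta_pos":[0,0,-18],"turn":30},{"delta_pos":[0,0,-20],"turn":34},{"delta_pos":[0,0,-20],"turn":38},{"delta_pos":[0,0,-20],"turn":42},{"delta_pos":[0,0,-20],"turn":46},{"delta_pos":[0,0,-20],"turn":49.5},{"delta_pos":[0,0,-20],"turn":52},{"delta_pos":[0,0,-20],"turn":53.5},{"delta_pos":[0,0,-20],"turn":54.3},{"delta_pos":[0,0,-20],"turn":54.3},{"delta_pos":[0,0,-20],"turn":54.3}]'
python3 - <<'E'
from h import *
st(); print(yawto(XC), tool([.5545,.2197,.172]).round(1)); snap('wrist','s6')
E
python3 arc.py pics/s6.png
```

```text
54.3813650671442
[array([ 0.715, -0.317,  0.   ]), array([ 0.735, -0.159,  0.   ])]
clock: 41.25
tool_pos: [0.4389, -0.2994, 0.1742]
tool_rot: [2.361, 2.073, 0.0]
force: [-0.3, 0.3, -9.5]
width: 0.0133
gripper_force: 59.7
41.25 [ 0.4389 -0.2994  0.1742] [ 0.129  0.992  0.     0.992 -0.129 -0.    -0.     0.    -1.   ] [-0.3  0.3 -9.5] 0.0133 59.7
0.09691268643885564 [529.7  47.4   2.2]
pics/s6.png cap A centre in tool mm [ 88.8   1.  -33.6] rms 0.06 56 125
```

```bash
python3 -m creep '[{"delta_pos":[3,0,0],"turn":0},{"delta_pos":[9,1,0],"turn":0},{"delta_pos":[18,2,0],"turn":0},{"delta_pos":[30,3,0],"turn":0},{"delta_pos":[45,4,0],"turn":0},{"delta_pos":[62,6,0],"turn":0},{"delta_pos":[80,7,0],"turn":0},{"delta_pos":[98,9,0],"turn":0},{"delta_pos":[116,10,0],"turn":0},{"delta_pos":[134,12,0],"turn":0},{"delta_pos":[152,13,0],"turn":0},{"delta_pos":[170,15,0],"turn":0},{"delta_pos":[188,17,0],"turn":0},{"delta_pos":[206,18,0],"turn":0},{"delta_pos":[224,20,0],"turn":0},{"delta_pos":[241,21,0],"turn":0},{"delta_pos":[255,22,0],"turn":0},{"delta_pos":[265,23,0],"turn":0},{"delta_pos":[270,24,0],"turn":0},{"delta_pos":[272,24,0],"turn":0}]'
python3 -m creep '[{"delta_pos":[3,0,0],"turn":0},{"delta_pos":[9,1,0],"turn":0},{"delta_pos":[18,2,0],"turn":0},{"delta_pos":[30,3,0],"turn":0},{"delta_pos":[45,4,0],"turn":0},{"delta_pos":[62,6,0],"turn":0},{"delta_pos":[80,7,0],"turn":0},{"delta_pos":[98,9,0],"turn":0},{"delta_pos":[116,10,0],"turn":0},{"delta_pos":[134,12,0],"turn":0},{"delta_pos":[152,13,0],"turn":0},{"delta_pos":[170,15,0],"turn":0},{"delta_pos":[188,17,0],"turn":0},{"delta_pos":[206,18,0],"turn":0},{"delta_pos":[224,20,0],"turn":0},{"delta_pos":[238,21,0],"turn":0},{"delta_pos":[248,22,0],"turn":0},{"delta_pos":[254,23,0],"turn":0},{"delta_pos":[257,23,0],"turn":0},{"delta_pos":[257,23,0],"turn":0}]'
python3 -m creep '[{"delta_pos":[0,0,0],"turn":0},{"delta_pos":[0,0,0],"turn":0},{"delta_pos":[0,0,0],"turn":0},{"delta_pos":[0,0,0],"turn":0}]'
python3 - <<'E'
from h import *
st(); print(yawto(XC), tool([.5545,.2197,.1183]).round(1)); snap('wrist','s7')
E
python3 arc.py pics/s7.png
```

```text
clock: 43.07
tool_pos: [0.4982, -0.0317, 0.1742]
tool_rot: [2.359, 2.074, 0.0]
force: [0.0, -0.3, -9.1]
width: 0.0127
gripper_force: 59.6
clock: 44.73
tool_pos: [0.554, 0.2193, 0.1739]
tool_rot: [-2.361, -2.073, 0.001]
force: [-0.5, -0.3, -8.9]
width: 0.0134
gripper_force: 59.7
clock: 45.07
tool_pos: [0.554, 0.2184, 0.1742]
tool_rot: [2.362, 2.071, -0.0]
force: [-0.1, 0.2, -9.2]
width: 0.0139
gripper_force: 59.7
45.07 [0.554  0.2184 0.1742] [ 0.131  0.991 -0.     0.991 -0.131 -0.    -0.    -0.    -1.   ] [-0.1  0.2 -9.2] 0.0139 59.7
0.030971439526396694 [ 1.4  0.3 55.9]
pics/s7.png cap A centre in tool mm [ 89.6   0.8 -45.3] rms 0.06 69 124
```

```bash
python3 - <<'E'
from h import *
s=env.read_state(); Rm=R.from_rotvec(s['tool_rot']).as_matrix()
w=snap('wrist'); g=cv2.cvtColor(w['color'],cv2.COLOR_RGB2GRAY); print('wrist cap',g[20:140:6,279].tolist(), g[60,200:360:6].tolist())
for n in('scene','top'):
    d=snap(n,n+'6'); g=cv2.GaussianBlur(cv2.cvtColor(d['color'],cv2.COLOR_RGB2GRAY),(3,3),0)
    for nm,x in(('A',88.1),('B',-121.9)):
        for dz in (0,):
            p=s['tool_pos']+Rm@np.array([x/1000,.0005,-.030]); q=proj(d,p); j=proj(d,p+[0,0,.01])-q
        m=(g<90).astype(np.uint8); k,l,st_,c=cv2.connectedComponentsWithStats(m,connectivity=4); i=l[int(q[1]),int(q[0])]
        print(n,nm,'exp',q.round(1),'px/10mm up',j.round(2),'blob',i,st_[i].tolist(),c[i].round(1))
        u,v=q.round().astype(int); print('   row',g[v,u-14:u+15:2].tolist(),'col',g[v-14:v+15:2,u].tolist())
E
```

```text
wrist cap [72, 72, 72, 73, 74, 74, 73, 74, 74, 75, 74, 74, 73, 73, 72, 73, 72, 72, 247, 247] [184, 184, 184, 184, 68, 69, 70, 71, 71, 71, 73, 73, 72, 74, 74, 74, 75, 73, 74, 75, 74, 75, 73, 184, 189, 189, 188]
scene A exp [393.9  95.3] px/10mm up [ 0.76 -2.61] blob 1 [0, 0, 560, 420, 156171] [248.4 204.8]
   row [48, 46, 50, 51, 48, 52, 53, 71, 77, 68, 95, 112, 74, 63, 61] col [48, 48, 53, 54, 49, 52, 58, 71, 81, 49, 45, 43, 92, 162, 142]
scene B exp [349.5 136.7] px/10mm up [ 0.5 -2.5] blob 20 [341, 131, 16, 16, 204] [348.6 138.6]
   row [70, 125, 123, 52, 52, 51, 52, 52, 52, 52, 76, 190, 152, 135, 156] col [62, 88, 147, 155, 80, 51, 52, 52, 53, 54, 44, 42, 140, 152, 134]
top A exp [138.1 177.3] px/10mm up [-1.16 -1.04] blob 0 [0, 0, 560, 420, 94805] [249.7 141.4]
   row [113, 114, 113, 114, 114, 114, 113, 112, 110, 105, 97, 85, 70, 65, 50] col [105, 105, 108, 108, 110, 110, 110, 112, 112, 113, 113, 113, 114, 114, 114]
top B exp [210.5 186.9] px/10mm up [-0.58 -0.97] blob 25 [203, 180, 15, 15, 178] [210.  187.1]
   row [246, 247, 225, 86, 45, 46, 47, 46, 47, 44, 70, 136, 156, 159, 160] col [148, 158, 156, 114, 50, 46, 45, 46, 46, 47, 44, 104, 129, 111, 151]
```

```bash
python3 -m creep '[{"delta_pos":[1,0,8],"turn":0},{"delta_pos":[1,0,16],"turn":0},{"delta_pos":[1,0,24],"turn":0},{"delta_pos":[1,0,32],"turn":0},{"delta_pos":[1,0,38],"turn":0},{"delta_pos":[1,0,43],"turn":0},{"delta_pos":[1,0,47],"turn":0},{"delta_pos":[1,0,50],"turn":0},{"delta_pos":[1,0,52],"turn":0},{"delta_pos":[1,0,53],"turn":0},{"delta_pos":[1,0,53],"turn":0}]'
python3 -m creep '[{"delta_pos":[0,0,1],"turn":0},{"delta_pos":[0,0,2],"turn":0},{"delta_pos":[0,0,3],"turn":0},{"delta_pos":[0,0,3],"turn":0},{"delta_pos":[0,0,3],"turn":0}]'
```

```text
clock: 46.28
tool_pos: [0.5543, 0.2201, 0.1211]
tool_rot: [2.361, 2.072, 0.0]
force: [-0.3, 0.6, -7.8]
width: 0.0135
gripper_force: 59.6
clock: 46.7
tool_pos: [0.5544, 0.2201, 0.1183]
tool_rot: [2.361, 2.072, 0.001]
force: [0.7, -0.2, -8.3]
width: 0.0131
gripper_force: 59.8
```

```bash
python3 -m creep '[{"delta_pos":[0,0,1],"turn":0},{"delta_pos":[0,0,2],"turn":0},{"delta_pos":[0,0,2],"turn":0}]'
python3 -m creep '[{"delta_pos":[0,0,1],"turn":0},{"delta_pos":[0,0,2],"turn":0},{"delta_pos":[0,0,2],"turn":0}]'
```

```text
clock: 46.95
tool_pos: [0.5546, 0.2202, 0.1181]
tool_rot: [2.361, 2.072, 0.003]
force: [-2.9, -2.0, 4.8]
width: 0.0134
gripper_force: 61.6
clock: 47.2
tool_pos: [0.5548, 0.2202, 0.118]
tool_rot: [2.36, 2.072, 0.005]
force: [-5.4, -2.6, 13.9]
width: 0.0132
gripper_force: 63.2
```

```bash
python3 -m creep '[{"delta_pos":[0,0,-2],"turn":0},{"delta_pos":[0,0,-2],"turn":0}]'
python3 -m creep '[{"delta_pos":[0,0,0],"turn":0},{"delta_pos":[0,0,0],"turn":0},{"delta_pos":[0,0,0],"turn":0},{"delta_pos":[0,0,0],"turn":0},{"delta_pos":[0,0,0],"turn":0},{"delta_pos":[0,0,-25],"turn":0},{"delta_pos":[0,0,-60],"turn":0},{"delta_pos":[0,0,-100],"turn":0},{"delta_pos":[0,0,-140],"turn":0},{"delta_pos":[0,0,-140],"turn":0},{"delta_pos":[0,0,-140],"turn":0}]' 0.6
python3 - <<'E'
from h import *
st(); d=snap('wrist','fin_w'); g=cv2.cvtColor(d['color'],cv2.COLOR_RGB2GRAY)
S=case(0,0,.068)
for nm,y in (('A',.105),('B',-.105)):
    q=proj(d,S+YC*y+[0,0,.08]); print(nm,'expected',q.round(1))
m=(cv2.GaussianBlur(g,(3,3),0)<110).astype(np.uint8); n,l,s,c=cv2.connectedComponentsWithStats(m)
for i in range(1,n):
    if 1500<s[i][4]<9000 : print(s[i],c[i].round(1), 'world',onz(d,*c[i],.148).round(4), 'case', inv(onz(d,*c[i],.148)).round(4))
# lid rim and case edges
for z in (.068,): print([proj(d,case(x,y,z)).round(0).tolist() for x in(-.085,.085) for y in (-.16,.16)])
E
```

```text
clock: 47.37
tool_pos: [0.5547, 0.2202, 0.1181]
tool_rot: [2.36, 2.072, 0.003]
force: [-4.5, -1.3, 9.2]
width: 0.0132
gripper_force: 62.2
clock: 48.28
tool_pos: [0.5564, 0.2209, 0.2593]
tool_rot: [2.359, 2.071, 0.01]
force: [0.1, 0.8, -0.3]
width: 0.0511
gripper_force: 0.0
48.28 [0.5564 0.2209 0.2593] [ 0.13   0.992  0.006  0.992 -0.13   0.003  0.003  0.006 -1.   ] [ 0.1  0.8 -0.3] 0.0511 0.0
A expected [275.6  88.4]
B expected [275.7 327.3]
[ 248   56   57   60 2662] [275.7  85.8] world [0.5665 0.3089 0.148 ] case [1.000e-04 1.069e-01]
[[204.0, 328.0], [184.0, 29.0], [348.0, 328.0], [367.0, 30.0]]
```

```bash
python3 -m creep '[{"delta_pos":[0,-30,-20],"turn":0},{"delta_pos":[0,-70,-20],"turn":0},{"delta_pos":[0,-110,-20],"turn":0},{"delta_pos":[0,-150,-20],"turn":0},{"delta_pos":[0,-190,-20],"turn":0},{"delta_pos":[0,-190,-20],"turn":0},{"delta_pos":[0,-190,-20],"turn":0},{"delta_pos":[0,-190,-20],"turn":0},{"delta_pos":[0,-190,-20],"turn":0},{"delta_pos":[0,-190,-20],"turn":0}]'
python3 - <<'E'
from h import *
st(); S=case(0,0,.068); dd={}
for n in('scene','top'):
    d=snap(n,'fin_'+n); dd[n]=d; g=cv2.GaussianBlur(cv2.cvtColor(d['color'],cv2.COLOR_RGB2GRAY),(3,3),0)
    for nm,y in (('A',.107),('B',-.103)):
        q=proj(d,S+YC*y+[0,0,.08]); m=(g<90).astype(np.uint8); k,l,s,c=cv2.connectedComponentsWithStats(m,connectivity=4); i=l[int(q[1]),int(q[0])]
        print(n,nm,'exp',q.round(1),s[i].tolist(),c[i].round(1))
    # bright box tops in tray
    o=proj(d,[.5895,-.113,.046]).astype(int); m=(g[o[1]-40:o[1]+40,o[0]-40:o[0]+40]>205).astype(np.uint8)
    k,l,s,c=cv2.connectedComponentsWithStats(m)
    for i in range(1,k):
        if 25<s[i][4]<400: print('  tray blob',s[i][4],onz(d,*(c[i]+o-40),.042).round(3))
    e=[proj(d,case(-.085,y,.068)).round(1) for y in(-.16,.16)]; print('  lid front',e)
E
```

```text
clock: 49.17
tool_pos: [0.3668, 0.2446, 0.2754]
tool_rot: [2.362, 2.071, -0.001]
force: [0.2, 0.4, 0.1]
width: 0.0514
gripper_force: 0.0
49.17 [0.3668 0.2446 0.2754] [ 0.131  0.991 -0.001  0.991 -0.131 -0.001 -0.001 -0.001 -1.   ] [0.2 0.4 0.1] 0.0514 0.0
scene A exp [390.4 108.8] [0, 0, 560, 420, 157054] [249.2 203.9]
scene B exp [347.4 149.4] [339, 145, 16, 15, 193] [346.1 151.9]
  tray blob 99 [ 0.588 -0.082  0.042]
  tray blob 105 [ 0.588 -0.147  0.042]
  lid front [array([309.3, 163. ]), array([372.9, 104.9])]
top A exp [143.2 182.7] [0, 85, 560, 335, 123993] [328.9 239. ]
top B exp [212.6 192. ] [207, 186, 13, 14, 155] [212.9 192.3]
  tray blob 57 [ 0.723 -0.156  0.042]
  tray blob 101 [ 0.593 -0.08   0.042]
  tray blob 107 [ 0.593 -0.145  0.042]
  lid front [array([230.1, 227.3]), array([129.1, 213.6])]
```

```bash
python3 -c "
from bench import order
print(order.hand_in())"
```

```text
the job is handed in; nothing more can be done
None
```

I handed the job in at about 49 s on the robot's clock. The two wrong boxes are in the small grey tray, the lid is shut, and the carrier stands on the lid seat within about 2 mm of its centre; the judge's verdict was not shown.

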